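Clear and pin a label-die clamshell jig

ROBOT

A 6-joint arm with a two-finger parallel gripper is mounted at the origin on the work surface. World frame = base frame: x ahead of the robot, y to its left, z up, the work surface at z = 0. Lengths are in m, angles in degrees, forces in N, time in s.
With the tool pointing down it reaches from about 0.3 to 0.75 m from the base axis. Payload 8.5 kg.
Tool frame: the origin (TCP) lies midway between the tips of the shut fingers; the grasp point (between the pads) lies 19 mm behind it; z points along the fingers, y is the direction in which the jaws open and shut (so a half turn about z gives the same grasp; the last joint's range is limited). The gripper opens to 85 mm and grips with 20 to 120 N. Pads are 22 mm wide; open, the fingers measure 114 mm over their backs; the gripper's body (76 mm by 85 mm) begins 54 mm behind the grasp point. The pads swing forward as they close: fully open they stand 13 mm farther back than shut.
Start: joints at [-89.227, 21.807, 74.336, -0, 83.858, -12.336], TCP at [0.125, -0.536, 0.198] pointing down, gripper open.
Joint ranges: [-178.18, 178.18], [-50.72, 133.34], [12.68, 142.11], [-81.47, 261.47], [9.98, 163.14], [-165.26, 165.26]. Speed limits (degrees/s): [136.94, 136.94, 180, 180, 180, 180].

INTERFACE

Orientations are given as a 3x3 rotation matrix whose columns are the frame's x, y, z axes.
In Python, from rig import status, eyes, env gives the robot as it stands. The module is installed in compiled form; this text tells all that it offers.
- The arm moves only by the tool play_rows, never from a script. Its argument "targets" is text: rows parted by semicolons, each of 5 numbers parted by spaces: the shift along the tool's x, y, z in m, then the turn about the tool's z in rad, then the closure, from 0 (fully open) to 1 (shut). A call has 1 to 5 rows; each row is the pose to reach, as a shift and turn from the pose commanded when the call began, along the tool's axes at that moment; what a row does not reach only later rows make up. A row lasts 1/10 s, in which the tool goes at most 50 mm and 8.59 degrees, less where a joint would pass 70% of its speed; a pose out of reach is approached as far as the arm can. A call with a gripper value outside its range is refused whole. The fingers move at their own pace and stop on an object; "force" is the grip in N (left out, the last holds). Time passes only in rows, so rows that repeat a pose let the fingers close. It gives the time, the measured TCP pose, the force and the opening at its end, in the units of the state.
- status.observe(): the state, without advancing time (a new reading comes with each control period).
- eyes.get_image(name): name is "scene" or "side" or "wrist"; returns a dict with "pixels" (384x512x3 uint8, red, green, blue), "range_z" (384x512 float32, m along the optical axis (not along the pixel's ray), 0 where there is no reading), "mtx" (3x3 intrinsics, pixels), "world_to_cam" (4x4, takes a point from world to camera coordinates); the wrist camera has in their place "T_tool_cam" (4x4, takes a point from camera to tool coordinates, whose origin is the TCP and whose axes are the flange's). Camera axes: x right, y up, looking along -z (the intrinsics and any distortion apply to the point x, -y, -z); pixel columns grow to the right and rows downward; lengths in m; the calibration is good to about 2 mm. A picture is of the moment at which its call begins: read the wrist's pose just before it.
- env.close_job(): hands the job in, once; it reports no verdict.
The state is a dict: "time_s": time; "q": joint angles; "qvel": joint speeds; "joint_efforts": joint torques, N m; "position": TCP position; "tool_rot": TCP orientation; "ft_force": force on the tool from outside, world axes, zero at the start; "wrist_torque": the same for the moment, N m; "grip_width": finger opening in m.
Only numpy, scipy, OpenCV 4.12 (cv2) and the standard library are available. Lean on these libraries where they do the work, as an engineer would, in place of code of your own. Each camera call takes 0.05 s, during which the arm holds its last target.

TASK

Grip the scraper block and wipe the three brass chips off the green bed of the open jig into the yellow tray at its side, without fingers on the chips, then put the scraper down on the table, off the jig and tray. Swing the lid over onto the bed, push the red-knobbed pin down through the lid's hole into the hole below until its collar sits on the lid, and finish while still holding it there: keep pressing so that the sprung lid stays fully shut, and do not let go. Leave the black-knobbed pin and everything else where it stands.

Things in the scene. Friction and masses are not known exactly. Their poses are not given: they have to be found in the camera images.
- jig: Clamshell jig fixed to the table: grey base 150 (x) x 140 (y) x 25 mm high, green bed on top. Origin: centre of its underside, z up; hinge along its +x edge (far from the robot), pin hole near its -x edge. Two 12 mm steel spring plungers stand 11 mm proud of the top at x -58, y +-45. Bed free and flat elsewhere; its -y edge (y -70) drops, without a rim, into the yellow tray fixed there.
- jig_hole (a point): Centre of the mouth of the 13 mm vertical through hole in the base, at base x -53, y 0, z 25 mm; axes as the jig
- tray_floor (a point): Centre of the yellow tray's floor, at jig x 0, y -117, z 4 mm; axes as the jig. Inside, the tray spans jig x -62..62, y -70..-160; end walls 24 mm high, outer (-y) wall 34 mm high.
- lid_hinge (a point): Middle of the lid's hinge line, at base x 62, y 0, z 26 mm; the line runs along the jig's y; axes as the jig. The shut lid's underside is level with it, its top 10 mm higher.
- lid (a joint): Lid angle in rad: 0 fully shut (level, 1 mm over the bed), pi/2 upright, starts 1.65 to 2.0, stop 2.1. Aluminium plate 120 wide (y) x 10 mm, 0.25 kg, from 4 to 130 mm off the hinge line. Stiff hinge: it stays where left above about 1.1 rad, below that it falls on. Plungers then hold it ajar at 0.06 to 0.10; shutting it takes about 7 N down at its hole, and it springs ajar when released.
- lid_edge (a point): Middle of the lid's free edge (orange), half way through its thickness, 130 mm from the hinge line; it moves with the lid; lid axes: x towards the hinge, z out of the outer face (the top when shut)
- lid_hole (a point): Centre of the outer (top when shut) mouth of the 14 mm hole through the lid, 115 mm from the hinge line; it lies over jig_hole when shut
- pin: The pin, red knob: steel shaft 10 mm diameter, 32 mm long, chamfered end; collar 26 mm diameter x 5 mm; red cylindrical knob 20 mm diameter x 30 mm; 67 mm in all, 60 g. Origin: centre of the shaft's lower end, z up. It stands upright in one of the rack's holes, collar resting on the rack's top. With its collar on the shut lid the shaft end is 4 mm above the table.
- pin_tip (a point): The same point, the centre of the lower end of the red-knobbed pin's shaft
- spare_pin: The other pin, black knob, shaft 15 mm (too thick for the jig), otherwise alike, in the rack's other hole. Leave it there.
- rack: Wooden pin rack fixed to the table, 60 x 130 x 36 mm high, with two 18 mm through holes at y -36 and +36 mm. Origin: centre of its underside. It stands to the left or the right of the jig.
- scraper: Loose scraper block standing on the table, about 0.15 kg: black foot 84 (x) x 26 (y) x 22 mm high, on it a wooden grip 70 (x) x 22 (y) x 36 mm high; 58 mm in all. Origin: centre of its underside, z up, x along its length.
- chip0: Loose brass chip 20 x 14 x 7 mm, 14 g, lying flat on the green bed. Origin: centre of its underside.
- chip1: Loose brass chip 20 x 14 x 7 mm, 14 g, lying flat on the green bed. Origin: centre of its underside.
- chip2: Loose brass chip 20 x 14 x 7 mm, 14 g, lying flat on the green bed. Origin: centre of its underside.
- ink_a: Black ink jar, 72 mm diameter, 85 mm high. Bystander; origin centre of underside.
- ink_b: Black ink jar, yellow label, 72 mm diameter, 85 mm high. Bystander; origin centre of underside.
- foil_roll: Copper-coloured foil roll standing on end, 90 mm diameter, 50 mm high. Bystander; origin centre of underside.
- driver: Screwdriver lying on the table. Bystander.
- squeeze: White bottle, red cap, 52 mm diameter, 130 mm high. Bystander; origin centre of underside.
There are look-alikes about, which are no part of the job. There is more than one size of the scraper; the job needs the largest. What is shaped like the pin but purple is not meant.

How it is judged:
By the outcome, as a careful person would: the job done as asked, in the order asked, and still so for the second after the job is handed in, while the arm keeps its last pose, push and grip.
It also fails if it takes over 72 s, if anything falls off the work surface, if the arm or the gripper's body presses on something with over 40 N, if the wrist force passes 120 N, or if a joint passes its speed limit or range.

## Working session

There is one attempt and no reset: what is moved stays moved. The work goes in short steps, Python scripts to look and compute and a tool call to move; the robot and the scene stay as the last step left them, time stands still between calls to the robot, and variables do not carry over. Pictures are saved under pics/ and viewed, and the job is handed in when it is done.

Besides the shell and the picture viewer there is one more tool, called by a JSON object that holds its "op" and its "data". play_rows: Moves the arm, as the interface text tells. Its arguments: {"type":"object","properties":{"targets":{"type":"string"},"force":{"type":"number"}},"required":["targets"]}

```bash
mkdir -p pics
cat > h.py <<'E'
import numpy as np, cv2, pickle
from rig import status, eyes, env
def grab(name,tag):
    s=status.observe(); im=eyes.get_image(name)
    im['state']=s
    pickle.dump(im,open(f'{tag}.pkl','wb'))
    cv2.imwrite(f'pics/{tag}.png',cv2.cvtColor(im['pixels'],cv2.COLOR_RGB2BGR)); return im
def load(tag): return pickle.load(open(f'{tag}.pkl','rb'))
def c2w(im):
    if 'world_to_cam' in im: return np.linalg.inv(im['world_to_cam'])
    T=np.eye(4);T[:3,:3]=np.array(im['state']['tool_rot']).reshape(3,3);T[:3,3]=im['state']['position'];return T@im['T_tool_cam']
def ray(im,u,v):
    K=im['mtx'];T=c2w(im);d=np.array([(u-K[0,2])/K[0,0],-(v-K[1,2])/K[1,1],-1.]);return T[:3,3],T[:3,:3]@d
def onz(im,u,v,z):
    o,d=ray(im,u,v);return o+d*(z-o[2])/d[2]
def cloud(im):
    h,w=im['range_z'].shape;u,v=np.meshgrid(np.arange(w),np.arange(h));K=im['mtx'];r=im['range_z']
    P=np.stack([(u-K[0,2])/K[0,0]*r,-(v-K[1,2])/K[1,1]*r,-r],-1);T=c2w(im);return P@T[:3,:3].T+T[:3,3]
def proj(im,p):
    T=np.linalg.inv(c2w(im));c=T[:3,:3]@np.array(p)+T[:3,3];K=im['mtx'];return K[0,2]+K[0,0]*c[0]/-c[2],K[1,2]+K[1,1]*c[1]/c[2]
E
python3 - <<'E'
from h import *
for n in ['scene','side','wrist']:
    im=grab(n,n+'0');print(n,[k for k in im],im['mtx'].tolist(),c2w(im).round(3).tolist())
s=status.observe();print(s)
E
```

```text
scene ['pixels', 'range_z', 'mtx', 'world_to_cam', 'state'] [[451.2916450371418, 0.0, 248.69037176639011], [0.0, 451.2916450371418, 191.59537162463528], [0.0, 0.0, 1.0]] [[-0.863, -0.412, 0.291, 0.915], [0.504, -0.721, 0.476, 0.653], [0.013, 0.558, 0.83, 1.043], [0.0, 0.0, 0.0, 1.0]]
side ['pixels', 'range_z', 'mtx', 'world_to_cam', 'state'] [[403.43880832860617, 0.0, 253.87329713869119], [0.0, 403.43880832860617, 196.6110279083809], [0.0, 0.0, 1.0]] [[0.985, 0.113, -0.133, 0.388], [-0.174, 0.561, -0.809, -0.806], [-0.017, 0.82, 0.572, 0.675], [0.0, 0.0, 0.0, 1.0]]
wrist ['pixels', 'range_z', 'mtx', 'T_tool_cam', 'state'] [[342.0376450002141, 0.0, 259.8141078427564], [0.0, 342.0376450002141, 192.74072871359567], [0.0, 0.0, 1.0]] [[0.226, 0.921, 0.317, 0.204], [-0.974, 0.215, 0.072, -0.516], [-0.002, -0.325, 0.946, 0.373], [0.0, 0.0, 0.0, 1.0]]
{'time_s': 0.15, 'q': array([-8.92275579e+01,  2.18334650e+01,  7.43702463e+01, -2.54471130e-03,
        8.38593143e+01, -1.23360767e+01]), 'qvel': array([-0.01738221, -0.04064456, -0.15016137,  0.04553228, -0.08532732,
        0.03147024]), 'joint_efforts': array([ 3.37603567e-03, -4.48631501e+01, -2.31340098e+01, -1.33456160e-04,
        3.82837621e-03, -2.47418308e-05]), 'position': array([ 0.12471658, -0.53541581,  0.19786774]), 'tool_rot': array([[ 9.73941180e-01,  2.26800737e-01, -5.89841912e-05],
       [ 2.26800663e-01, -9.73940579e-01,  1.09931013e-03],
       [ 1.91877249e-04, -1.08404106e-03, -9.99999394e-01]]), 'ft_force': array([ 0.21134989, -0.24780944, -0.4217734 ]), 'wrist_torque': array([-0.00540404,  0.04818336, -0.01677697]), 'grip_width': 0.08533516496291746}
```

View pics/scene0.png

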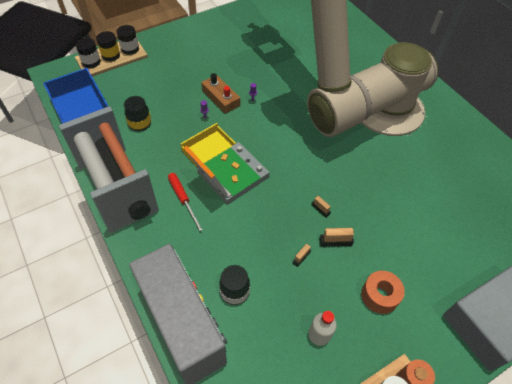

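View pics/side0.png

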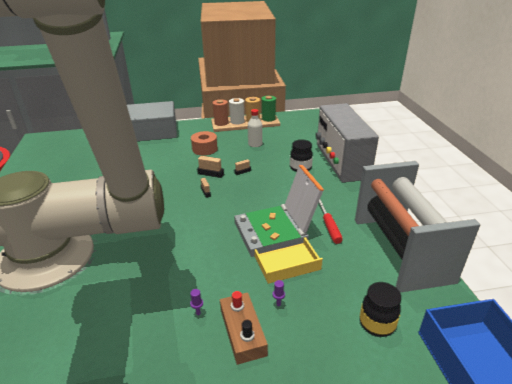

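View pics/wrist0.png

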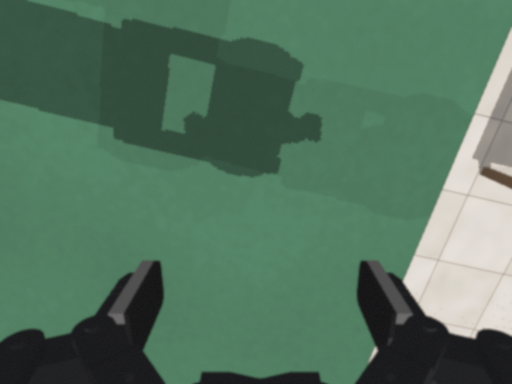

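The scene picture shows the open jig with green bed at about (235,168), the tray at (212,145) and the lid upright at (200,170). The possible mix-ups in the scene picture are:
- **Scraper:** blocks at (338,236), (321,205) and (302,254). The largest is (338,236).
- **Pin:** the red knob in the rack at (227,92), the black knob at (214,78), and purple look-alikes at (204,107) and (253,91). The red one is the pin.

I'll check both choices in close crops.

Run:
```python
from h import *
a=cv2.imread('pics/scene0.png');b=cv2.imread('pics/side0.png')
def crop(i,x,y,w,h,s):return cv2.resize(i[y:y+h,x:x+w],None,fx=s,fy=s,interpolation=cv2.INTER_CUBIC)
c1=crop(a,170,60,100,140,4);c2=crop(a,285,185,80,90,4);c3=crop(b,180,140,170,120,4)
cv2.imwrite('pics/c1.png',c1);cv2.imwrite('pics/c3.png',c3);cv2.imwrite('pics/c2.png',np.hstack([c2,crop(b,185,140,80,90,4)]))
for n in('scene0','side0'):
    im=load(n);P=cloud(im);px=im['pixels'];hsv=cv2.cvtColor(px,cv2.COLOR_RGB2HSV);print(n)
    ws=(np.abs(P[...,0]-.4)<.5)&(np.abs(P[...,1])<.6)
    H,S,V=[hsv[...,i].astype(int) for i in range(3)]
    for nm,m in dict(wood=(H>6)&(H<22)&(S>80)&(V>70),red=((H<5)|(H>172))&(S>170)&(V>120),yellow=(H>24)&(H<33)&(S>180)&(V>150),bed=(H>55)&(H<75)&(S>200)&(V>100),purple=(H>130)&(H<160)&(S>100),orange=(H>7)&(H<20)&(S>210)&(V>180)).items():
        m=(m&ws&(P[...,2]>-.01)&(P[...,2]<.3)).astype(np.uint8)
        n_,l,st,ce=cv2.connectedComponentsWithStats(m)
        for i in range(1,n_):
            if st[i,4]>20:
                q=P[l==i];print(nm,st[i,4],ce[i].round(0),np.median(q,0).round(3),q.min(0).round(3),q.max(0).round(3))
```

```text
scene0
wood 456 [220.  92.] [ 0.453 -0.298  0.035] [ 0.406 -0.372  0.019] [ 0.481 -0.237  0.071]
wood 688 [116. 149.] [ 0.827 -0.149  0.138] [ 0.796 -0.256  0.   ] [ 0.841 -0.029  0.171]
wood 218 [198. 161.] [ 0.664 -0.005  0.148] [ 0.622 -0.173  0.001] [0.677 0.058 0.153]
wood 21 [224. 157.] [ 0.561 -0.064  0.032] [ 0.554 -0.074  0.029] [ 0.568 -0.055  0.036]
wood 22 [235. 165.] [ 0.548 -0.025  0.03 ] [ 0.542 -0.034  0.027] [ 0.556 -0.015  0.035]
wood 21 [234. 178.] [0.573 0.015 0.031] [0.566 0.006 0.027] [0.58  0.023 0.036]
wood 137 [322. 204.] [0.414 0.204 0.036] [0.402 0.18  0.014] [0.423 0.226 0.041]
wood 365 [338. 234.] [0.438 0.306 0.055] [0.402 0.279 0.023] [0.471 0.327 0.061]
wood 125 [302. 253.] [0.539 0.298 0.036] [0.514 0.284 0.014] [0.559 0.309 0.042]
wood 1339 [382. 292.] [0.437 0.477 0.048] [ 0.359  0.43  -0.004] [0.475 0.519 0.054]
red 22 [226.  88.] [ 0.441 -0.268  0.071] [ 0.433 -0.276  0.066] [ 0.448 -0.262  0.075]
red 232 [177. 187.] [ 0.72  -0.042  0.023] [ 0.706 -0.095  0.014] [0.73  0.006 0.03 ]
red 102 [328. 316.] [0.61  0.478 0.129] [0.598 0.466 0.125] [0.62 
[... 1156 characters left out ...]
[266. 226.] [ 0.545 -0.029  0.031] [ 0.537 -0.037  0.026] [ 0.553 -0.02   0.034]
wood 34 [274. 236.] [ 0.558 -0.07   0.031] [ 0.549 -0.077  0.027] [ 0.568 -0.06   0.035]
wood 1762 [243. 330.] [ 0.44  -0.331  0.035] [ 0.405 -0.375 -0.004] [ 0.484 -0.215  0.072]
red 23 [254. 110.] [0.606 0.473 0.129] [0.595 0.464 0.124] [0.616 0.486 0.131]
red 239 [332. 228.] [ 0.71  -0.059  0.023] [ 0.7   -0.098  0.013] [ 0.723 -0.001  0.027]
red 66 [236. 295.] [ 0.438 -0.274  0.07 ] [ 0.429 -0.282  0.036] [ 0.45  -0.242  0.073]
purple 181 [278. 291.] [ 0.525 -0.261  0.049] [ 0.514 -0.267  0.003] [ 0.537 -0.246  0.069]
purple 195 [196. 300.] [ 0.359 -0.253  0.05 ] [ 0.347 -0.26   0.004] [ 0.37  -0.237  0.068]
```

View pics/c1.png

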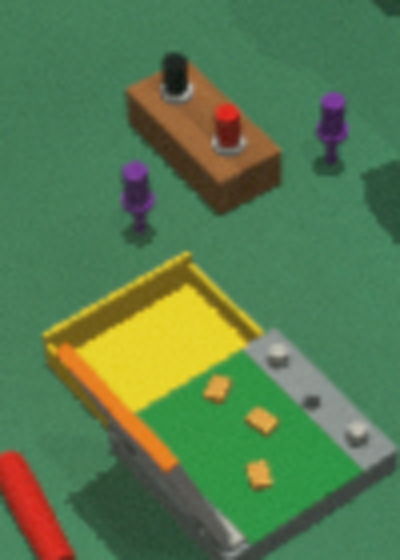

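View pics/c2.png

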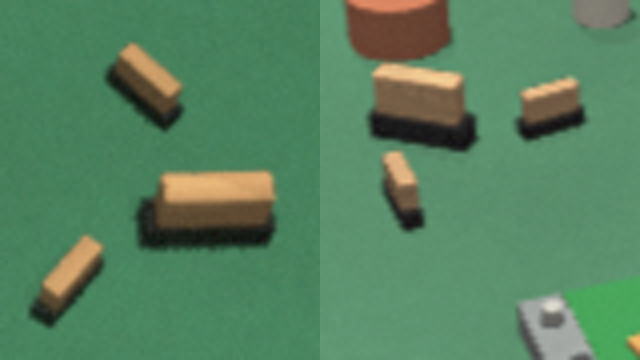

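View pics/c3.png

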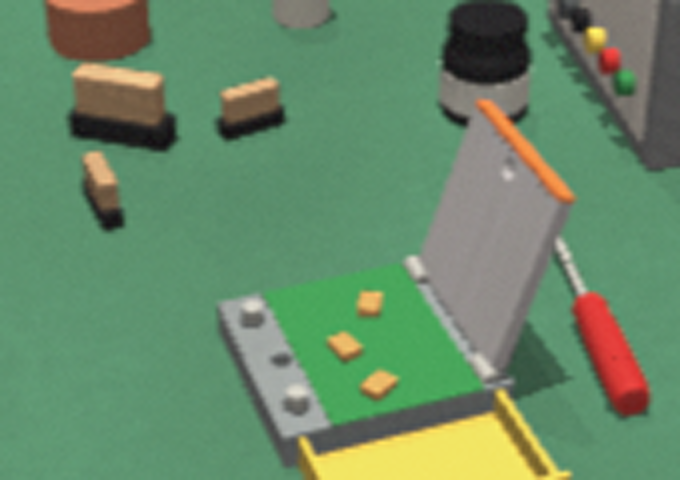

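Both choices hold. The largest scraper is the block at scene (338,236), and the pin is the red knob at (227,92), in the rack hole nearer the jig. Next I'll move the wrist camera over the work area.

```bash
cat >> h.py <<'E'
def delta(p,yaw=None,flipok=False):
    """shift in tool axes from present pose to TCP p, turn (rad) to bring tool-x to yaw deg"""
    s=status.observe();R=np.array(s['tool_rot']).reshape(3,3);d=R.T@(np.array(p)-s['position'])
    cur=np.degrees(np.arctan2(R[1,0],R[0,0]));t=0
    if yaw is not None:
        t=-np.radians((yaw-cur+180)%360-180)   # tool z down
    print('t',s['time_s'],'pos',s['position'].round(4),'yaw',round(cur,2),'q',s['q'].round(0),'ft',s['ft_force'].round(1),'w',round(s['grip_width'],4));print('shift',d.round(4),'turn',round(t,4), 'len',np.linalg.norm(d).round(3))
E
python3 -c "
from h import *
delta([.53,-.05,.32],0)"
```

```text
t 0.15 pos [ 0.1247 -0.5354  0.1979] yaw 13.11 q [-89.  22.  74.  -0.  84. -12.] ft [ 0.2 -0.2 -0.4] w 0.0853
shift [ 0.5048 -0.381  -0.1216] turn 0.2288 len 0.644
```

{"op": "play_rows", "data": {"targets": "0.1 0 -0.12 0.23 0; 0.2 -0.12 -0.12 0.23 0; 0.3 -0.2 -0.12 0.23 0; 0.505 -0.381 -0.122 0.229 0; 0.505 -0.381 -0.122 0.229 0"}}

```text
time_s: 0.65
position: [0.2795, -0.3755, 0.2766]
tool_rot: [[1.0, -0.001, 0.0], [-0.001, -1.0, -0.0], [0.0, 0.0, -1.0]]
ft_force: [0.1, 0.2, 0.1]
grip_width: 0.0852
```

```bash
python3 -c "
from h import *
delta([.53,-.05,.32],0)"
```

```text
t 0.65 pos [ 0.2795 -0.3755  0.2766] yaw -0.03 q [-68.  11.  77.   0.  92.  22.] ft [0.1 0.2 0.1] w 0.0852
shift [ 0.2504 -0.3257 -0.0434] turn -0.0006 len 0.413
```

{"op": "play_rows", "data": {"targets": "0.25 -0.325 -0.043 0 0; 0.25 -0.325 -0.043 0 0; 0.25 -0.325 -0.043 0 0; 0.25 -0.325 -0.043 0 0; 0.25 -0.325 -0.043 0 0"}}

```text
time_s: 1.15
position: [0.431, -0.1782, 0.3027]
tool_rot: [[1.0, -0.0, -0.0], [-0.0, -1.0, -0.0], [-0.0, 0.0, -1.0]]
ft_force: [0.5, -0.5, -0.4]
grip_width: 0.0853
```

{"op": "play_rows", "data": {"targets": "0.1 -0.13 -0.015 0 0; 0.1 -0.13 -0.015 0 0; 0.1 -0.13 -0.015 0 0; 0.1 -0.13 -0.015 0 0;0.1 -0.13 -0.015 0 0"}}

```text
time_s: 1.65
position: [0.5309, -0.0488, 0.317]
tool_rot: [[1.0, 0.003, -0.001], [0.003, -1.0, 0.0], [-0.001, -0.0, -1.0]]
ft_force: [-0.3, -0.0, -0.1]
grip_width: 0.0852
```

```bash
python3 -c "
from h import *
delta([.53,-.05,.32],0);grab('wrist','w1')"
```

```text
t 1.65 pos [ 0.5309 -0.0488  0.317 ] yaw 0.17 q [-18.  17.  62.   0. 101.  72.] ft [-0.3 -0.  -0.1] w 0.0852
shift [-0.0009  0.0012 -0.003 ] turn 0.0029 len 0.003
```

View pics/w1.png

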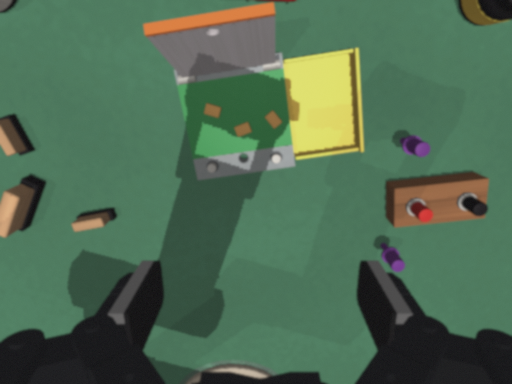

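The wrist picture shows the jig with chips at (213,111), (243,130) and (274,119), plungers at (211,168) and (277,158), the hole at (243,158), the red pin at (421,212), and the large scraper at the left edge at (17,208).

Run:
```python
from h import *
im=load('w1');a=cv2.cvtColor(im['pixels'],cv2.COLOR_RGB2BGR)
cv2.imwrite('pics/w1j.png',cv2.resize(a[0:190,140:370],None,fx=3.4,fy=3.4*.92,interpolation=cv2.INTER_CUBIC))
print('hole',onz(im,243,158,.025),'pl',onz(im,211,168,.036),onz(im,277,158,.036))
hsv=cv2.cvtColor(im['pixels'],cv2.COLOR_RGB2HSV);H,S,V=[hsv[...,i].astype(int) for i in range(3)]
P=cloud(im)
def comps(m,z,mn):
    n,l,st,ce=cv2.connectedComponentsWithStats(m.astype(np.uint8))
    for i in range(1,n):
        if st[i,4]>mn:
            vv,uu=np.where(l==i);Q=np.array([onz(im,u,v,z)[:2] for u,v in zip(uu,vv)])
            r=cv2.minAreaRect((Q*1000).astype(np.float32));print(st[i,4],ce[i].round(1),'mean',Q.mean(0).round(4),'rect',np.round(r[0],1),np.round(r[1],1),round(r[2],1),'medz',np.median(P[l==i][:,2]).round(3))
sub=np.zeros_like(H,bool);sub[60:190,170:300]=1
print('chips');comps((H>8)&(H<20)&(S>120)&sub,.032,30)
print('bed');comps((H>50)&(H<72)&(S>150)&sub,.025,300)
print('red');comps(((H<6)|(H>172))&(S>150)&(V>90),.071,30)
print('scr');b=np.zeros_like(H,bool);b[100:250,:120]=1;comps((H>6)&(H<22)&(S>80)&b&(P[...,2]>.052),.058,30)
print('orange');c=np.zeros_like(H,bool);c[:40,130:290]=1;comps((H>5)&(H<20)&(S>180)&c,.15,30)
```

```text
hole [ 0.50313103 -0.02458293  0.025     ] pl [0.49154129 0.01904958 0.036     ] [ 0.50584987 -0.07142657  0.036     ]
chips
130 [212.2 110. ] mean [0.569  0.0146] rect [569.   14.6] [17.6 12.3] 73.7 medz 0.031
122 [273.1 118.9] mean [ 0.5577 -0.0655] rect [557.6 -65.4] [17.4 11.9] 41.0 medz 0.031
121 [242.7 128.9] mean [ 0.5445 -0.025 ] rect [544.5 -24.8] [12. 18.] 21.8 medz 0.031
bed
red
180 [424.6 214.3] mean [ 0.4381 -0.2672] rect [ 437.8 -267.2] [21.1 18.3] 52.3 medz 0.07
scr
637 [  7.6 211.3] mean [0.4353 0.2968] rect [431.9 300.1] [23.  72.2] 61.1 medz 0.057
orange
```

View pics/w1j.png

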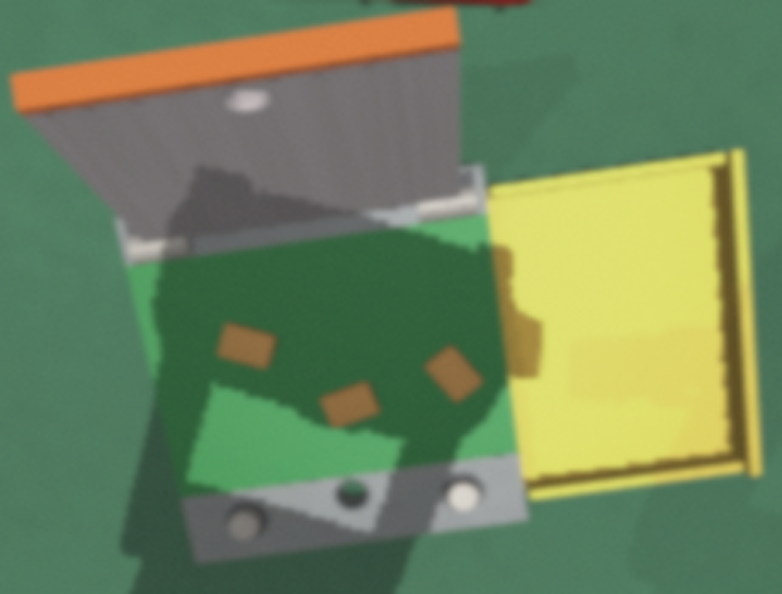

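{"op": "play_rows", "data": {"targets": "-0.06 -0.33 0.07 0.52 0;-0.06 -0.33 0.07 0.52 0;-0.06 -0.33 0.07 0.52 0;-0.06 -0.33 0.07 0.52 0;-0.06 -0.33 0.07 0.52 0"}}

```text
time_s: 2.2
position: [0.4882, 0.1784, 0.2687]
tool_rot: [[0.865, -0.502, 0.0], [-0.502, -0.865, -0.0], [0.0, 0.0, -1.0]]
ft_force: [1.0, 1.0, -0.4]
grip_width: 0.0852
```

```bash
python3 -c "
from h import *
delta([.46,.28,.25],-30)"
```

```text
t 2.2 pos [0.4882 0.1784 0.2687] yaw -30.15 q [  7.  16.  71.  -0.  93. 127.] ft [ 1.   1.  -0.4] w 0.0852
shift [-0.0754 -0.0737  0.0187] turn -0.0027 len 0.107
```

{"op": "play_rows", "data": {"targets": "-0.074 -0.072 0.018 0 0;-0.074 -0.072 0.018 0 0;-0.074 -0.072 0.018 0 0;-0.074 -0.072 0.018 0 0"}}

```text
time_s: 2.6
position: [0.4603, 0.2773, 0.2508]
tool_rot: [[0.868, -0.497, -0.001], [-0.497, -0.868, -0.001], [-0.0, 0.001, -1.0]]
ft_force: [-0.2, -0.3, -0.7]
grip_width: 0.0851
```

```bash
cat > scr.py <<'E'
from h import *
import sys
im=grab('wrist',sys.argv[1])
hsv=cv2.cvtColor(im['pixels'],cv2.COLOR_RGB2HSV);H,S,V=[hsv[...,i].astype(int) for i in range(3)];P=cloud(im)
m=((H>6)&(H<22)&(S>70)&(P[...,2]>.053)&(P[...,2]<.07)).astype(np.uint8)
n,l,st,ce=cv2.connectedComponentsWithStats(m)
for i in range(1,n):
    if st[i,4]>100:
        vv,uu=np.where(l==i);Q=np.array([onz(im,u,v,.058)[:2] for u,v in zip(uu,vv)]);r=cv2.minAreaRect((Q*1000).astype(np.float32))
        print(st[i,4],ce[i].round(1),Q.mean(0).round(4),np.round(r[0],1),np.round(r[1],1),round(r[2],1))
E
python3 scr.py w2
```

```text
1056 [252.3 185.5] [0.4327 0.3022] [432.1 302.8] [21.4 67.9] 61.5
```

View pics/w2.png

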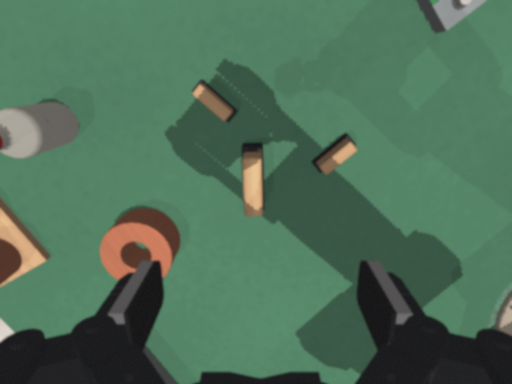

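The large scraper is at (252,180), lined up with the tool, and both small ones are clear of the jaws.

```bash
python3 -c "
from h import *
delta([.4325,.3025,.026],-28.5)"
```

```text
t 2.65 pos [0.4608 0.2765 0.2511] yaw -29.87 q [ 18.  19.  70.  -0.  91. 138.] ft [-0.  -0.5 -0.6] w 0.0855
shift [-0.0376 -0.0085  0.2251] turn -0.0239 len 0.228
```

{"op": "play_rows", "data": {"targets": "-0.0375 -0.0085 0.05 -0.024 0;-0.0375 -0.0085 0.1 -0.024 0;-0.0375 -0.0085 0.14 -0.024 0;-0.0375 -0.0085 0.18 -0.024 0;-0.0375 -0.0085 0.2 -0.024 0"}}

```text
time_s: 3.15
position: [0.4318, 0.3012, 0.0482]
tool_rot: [[0.878, -0.479, -0.004], [-0.479, -0.878, -0.002], [-0.002, 0.004, -1.0]]
ft_force: [0.2, -0.5, 1.1]
grip_width: 0.0853
```

```bash
python3 -c "
from h import *
delta([.4325,.3025,.026],-28.5);grab('wrist','w3')"
```

```text
t 3.15 pos [0.4318 0.3012 0.0482] yaw -28.61 q [ 22.  29.  91.  -0.  61. 141.] ft [ 0.2 -0.5  1.1] w 0.0853
shift [-0.     -0.0016  0.0222] turn -0.0019 len 0.022
```

View pics/w3.png

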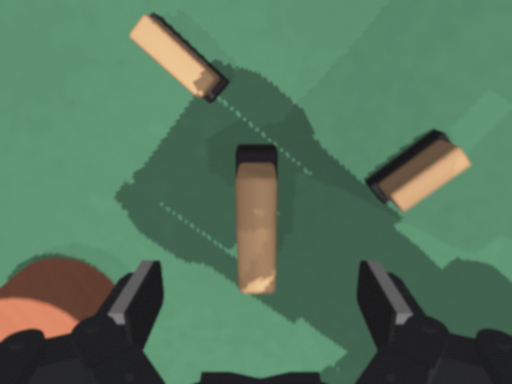

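{"op": "play_rows", "data": {"targets": "0 -0.001 0.015 0 0;0 -0.001 0.022 0 0;0 -0.001 0.022 0 1;0 -0.001 0.022 0 1;0 -0.001 0.022 0 1", "force": 60}}

```text
time_s: 3.7
position: [0.4333, 0.3048, 0.0299]
tool_rot: [[0.879, -0.476, 0.002], [-0.476, -0.879, 0.001], [0.001, -0.001, -1.0]]
ft_force: [-0.9, -0.6, 0.2]
grip_width: 0.0439
```

{"op": "play_rows", "data": {"targets": "0 0 0 0 1;0 0 0 0 1;0 0 0 0 1", "force": 60}}

```text
time_s: 4.0
position: [0.4327, 0.3049, 0.0291]
tool_rot: [[0.879, -0.476, 0.0], [-0.476, -0.879, 0.0], [0.0, -0.0, -1.0]]
ft_force: [-0.1, -0.8, -0.2]
grip_width: 0.0001
```

```bash
python3 -c "
from h import *
delta([.4325,.3025,.026],-28.5);grab('wrist','w4');grab('side','s4');print(status.observe()['grip_width'])
a=cv2.imread('pics/s4.png');cv2.imwrite('pics/s4c.png',cv2.resize(a[120:220,150:290],None,fx=5,fy=5))"
```

```text
t 4.0 pos [0.4327 0.3049 0.0291] yaw -28.42 q [ 22.  31.  91.  -0.  58. 141.] ft [-0.1 -0.8 -0.2] w 0.0001
shift [0.001  0.0022 0.0031] turn 0.0014 len 0.004
0.00013811600648923003
```

View pics/w4.png

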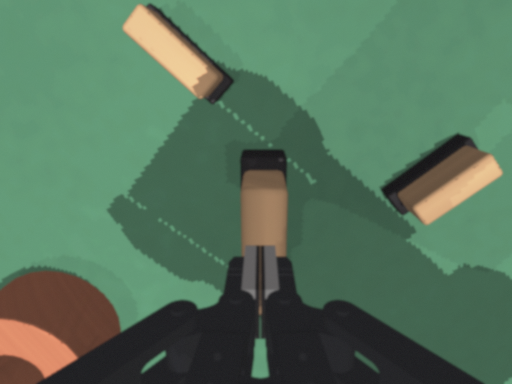

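View pics/s4c.png

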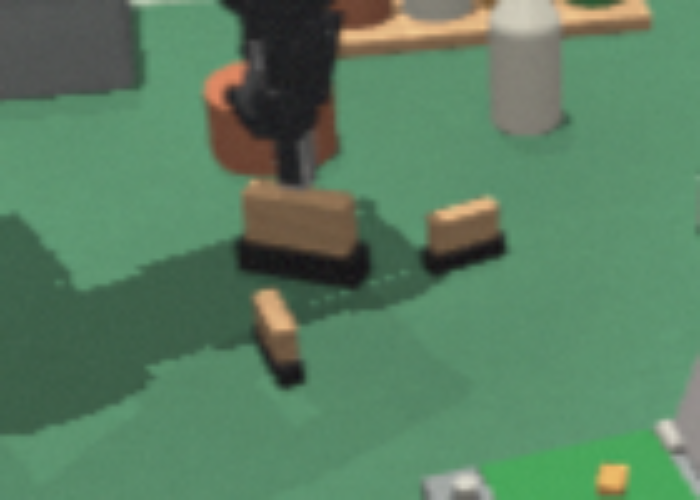

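```bash
python3 -c "
from h import *
im=load('w4');P=cloud(im);R=im['state']['tool_rot'];p=im['state']['position']
print(im['T_tool_cam'].round(4).tolist(),load('w1')['T_tool_cam'].round(3).tolist())
print('tcp px',proj(im,p),'grasp',proj(im,p-R[:,2]*.019))
for u,v in [(262,160),(262,200),(262,235),(250,250),(270,250),(250,265),(270,265),(262,300),(250,290),(262,360),(150,150),(430,180)]: 
  w=P[v,u];print(u,v,w.round(4),'tool',(R.T@(w-p)).round(4),im['range_z'][v,u].round(4))
s=load('s4');print('side tcp',proj(s,p)); print('scr top',proj(s,[.4325,.3025,.058]),'wrist',proj(im,[.4325,.3025,.058]))
print('scr top in scene',proj(load('scene0'),[.4325,.3025,.058]))
print('in w2',proj(load('w2'),[.4325,.3025,.058]))
"
```

```text
[[-0.0003, 0.9455, 0.3256, 0.0819], [1.0, 0.0001, 0.0006, 0.0007], [0.0005, 0.3256, -0.9455, -0.1747], [0.0, 0.0, 0.0, 1.0]] [[-0.0, 0.946, 0.325, 0.082], [1.0, 0.0, 0.001, -0.0], [0.001, 0.325, -0.946, -0.175], [0.0, 0.0, 0.0, 1.0]]
tcp px (np.float64(258.8386706631278), np.float64(229.3914096247842)) grasp (np.float64(258.71802384671037), np.float64(245.34614365302514))
262 160 [0.4651 0.2854 0.0204] tool [0.0377 0.0018 0.0088] 0.1879
262 200 [0.4565 0.2902 0.0573] tool [ 0.0279  0.0016 -0.0282] 0.1561
262 235 [0.4411 0.2985 0.0576] tool [ 0.0104  0.0016 -0.0284] 0.1616
250 250 [0.4427 0.3037 0.0703] tool [ 0.0094 -0.0037 -0.0412] 0.1499
270 250 [0.4379 0.2963 0.0691] tool [ 0.0087  0.0051 -0.0399] 0.1513
250 265 [0.4422 0.3036 0.0822] tool [ 0.009  -0.0034 -0.053 ] 0.1388
270 265 [0.438  0.2967 0.0815] tool [ 0.0086  0.0047 -0.0524] 0.1396
262 300 [0.4361 0.3015 0.0991] tool [ 0.0047  0.0014 -0.07  ] 0.1242
250 290 [0.4418 0.3033 0.0989] tool [ 0.0088 -0.0029 -0.0698] 0.123
262 360 [ 3.239e-01  3.613e-01 -2.000e-04] tool [-0.1225  0.0021  0.0293] 0.2595
150 150 [ 0.4984  0.3446 -0.001 ] tool [ 0.0388 -0.0662  0.0302] 0.2078
430 180 [0.4124 0.2095 0.0247] tool [0.0276 0.0936 0.0044] 0.187
side tcp (np.float64(210.03730030038315), np.float64(165.37322000645642))
scr top (np.float64(209.30593837679191), np.float64(157.7552276669385)) wrist (np.float64(263.2435994009608), np.float64(253.2169587004874))
scr top in scene (np.float64(339.6222848913104), np.float64(230.70691092526027))
in w2 (np.float64(252.10232172822384), np.float64(186.00645475242314))
```

```bash
python3 -c "
from h import *
for t in ['wrist0','w3','w4']:
  im=load(t);P=cloud(im);R=im['state']['tool_rot'];p=im['state']['position'];Q=(P-p)@R
  m=(im['range_z']>0)&(np.abs(Q[...,0])<.03)&(np.abs(Q[...,1])<.07)&(Q[...,2]<-.032)&(P[...,2]>.062)
  q=Q[m];print(t,len(q),'max toolz',np.sort(q[:,2])[-60::12].round(4))
  for sgn in (-1,1):
    a=q[q[:,1]*sgn>0]; a=a[np.argsort(-a[:,2])][:40]; print(a.mean(0).round(4),a.min(0).round(4),a.max(0).round(4))
im=load('wrist0');print(proj(im,im['state']['position']))
v=load('wrist0');P=cloud(v);R=v['state']['tool_rot'];Q=(P-v['state']['position'])@R
for r in range(255,330,8): print(r,Q[r,150].round(4),Q[r,368].round(4))
"
```

```text
wrist0 23866 max toolz [-0.0465 -0.0462 -0.046  -0.0458 -0.0453]
[-0.0021 -0.0438 -0.0461] [-0.0103 -0.0441 -0.0468] [ 0.0073 -0.0435 -0.0446]
[-0.0036  0.0417 -0.046 ] [-0.0118  0.0413 -0.0468] [ 0.0059  0.0421 -0.0449]
w3 23920 max toolz [-0.0463 -0.0461 -0.0459 -0.0457 -0.0453]
[-0.0031 -0.0423 -0.046 ] [-0.0117 -0.0426 -0.0468] [ 0.0055 -0.042  -0.045 ]
[-0.0019  0.0432 -0.0459] [-0.0121  0.0429 -0.0468] [ 0.0072  0.0435 -0.0448]
w4 28387 max toolz [-0.0375 -0.037  -0.0364 -0.0358 -0.0351]
[ 0.0088 -0.0032 -0.0366] [ 0.0045 -0.0084 -0.038 ] [ 0.0097 -0.0002 -0.0346]
[ 0.009   0.0036 -0.0365] [ 0.0082  0.0002 -0.0381] [ 0.0096  0.007  -0.0343]
(np.float64(261.4783120423653), np.float64(229.62927310975792))
255 [-0.1282 -0.1369  0.1999] [-0.1269  0.1317  0.1976]
263 [ 0.0092 -0.0459 -0.0515] [ 0.0088  0.0436 -0.051 ]
271 [ 0.009  -0.0441 -0.0574] [ 0.0095  0.0415 -0.0581]
279 [ 0.0065 -0.0438 -0.0592] [ 0.006   0.0417 -0.0583]
287 [ 0.0038 -0.0437 -0.0606] [ 0.0033  0.0416 -0.0597]
295 [ 0.0012 -0.0435 -0.0621] [ 0.0005  0.0415 -0.0609]
303 [-0.002  -0.0437 -0.0626] [-0.0037  0.0421 -0.0603]
311 [-0.0048 -0.0436 -0.0639] [-0.0058  0.0417 -0.0626]
319 [-0.0075 -0.0435 -0.0652] [-0.0089  0.0417 -0.0635]
327 [-0.011  -0.0437 -0.0656] [-0.0113  0.0415 -0.0651]
```

The grip closed on nothing. The wrist depth shows the real shut fingertips about 34 mm behind the reported TCP: about -46 mm open and -35 mm shut, in tool z. They were therefore still above the block, and nothing was touched. From here I allow for that offset: open, go 37 mm lower, and grip.

{"op": "play_rows", "data": {"targets": "0 0 0 0 0;0 0 0 0 0;0 0 0 0 0;0 0 0 0 0;0 0 0 0 0", "force": 60}}

```text
time_s: 4.6
position: [0.4327, 0.3048, 0.029]
tool_rot: [[0.879, -0.476, -0.0], [-0.476, -0.879, 0.0], [-0.0, 0.0, -1.0]]
ft_force: [-0.3, 0.3, 0.2]
grip_width: 0.0721
```

```bash
python3 -c "
from h import *
delta([.4325,.3025,-.0085],-28.5)"
```

```text
t 4.6 pos [0.4327 0.3048 0.029 ] yaw -28.43 q [ 22.  31.  91.   0.  58. 141.] ft [-0.3  0.3  0.2] w 0.0721
shift [0.0009 0.0021 0.0375] turn 0.0012 len 0.038
```

{"op": "play_rows", "data": {"targets": "0.001 0.002 0.015 0 0;0.001 0.002 0.03 0 0;0.001 0.002 0.0375 0 0;0.001 0.002 0.0375 0 0"}}

```text
time_s: 5.0
position: [0.4322, 0.3024, -0.0093]
tool_rot: [[0.879, -0.476, -0.002], [-0.476, -0.879, -0.001], [-0.001, 0.001, -1.0]]
ft_force: [0.3, -1.2, 0.5]
grip_width: 0.0856
```

{"op": "play_rows", "data": {"targets": "0 0 0 0 1;0 0 0 0 1;0 0 0 0 1;0 0 0 0 1;0 0 0 0 1", "force": 60}}

```text
time_s: 5.5
position: [0.4329, 0.3028, -0.0081]
tool_rot: [[0.879, -0.476, 0.001], [-0.476, -0.879, 0.0], [0.001, -0.001, -1.0]]
ft_force: [0.0, 0.1, 3.9]
grip_width: 0.0212
```

```bash
python3 -c "
from h import *
delta([.4325,.3025,-.0085],-28.5);grab('wrist','w5')"
```

```text
t 5.5 pos [ 0.4329  0.3028 -0.0081] yaw -28.43 q [ 22.  34.  94.   0.  53. 141.] ft [0.  0.1 3.9] w 0.0212
shift [-0.0002  0.0004  0.0004] turn 0.0012 len 0.001
```

View pics/w5.png

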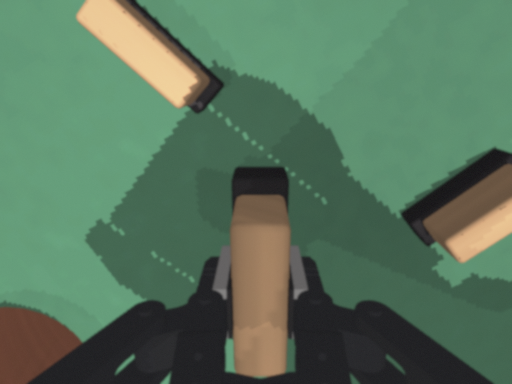

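The scraper is held, opening 21 mm and centred in the jaws. I'll lift it and carry it to the +y side of the bed.

```bash
cat >> h.py <<'E'
J0=np.array([.5557,-.0167]);a=np.radians(9.0);JX=np.array([np.cos(a),np.sin(a)]);JY=np.array([-np.sin(a),np.cos(a)])
def j(x,y,z): return [*(J0+x*JX+y*JY),z]
E
python3 -c "
from h import *
print(j(.003,.058,.08));delta(j(.003,.058,.08),9)"
```

```text
[np.float64(0.549589866049452), np.float64(0.04105522714963869), 0.08]
t 5.55 pos [ 0.4329  0.3028 -0.0081] yaw -28.43 q [ 22.  34.  94.   0.  53. 141.] ft [-0.8  0.5  3.8] w 0.0213
shift [ 0.2273  0.1745 -0.0881] turn -0.6533 len 0.3
```

{"op": "play_rows", "data": {"targets": "0 0 -0.04 0 1;0 0 -0.085 0 1;0 0 -0.085 0 1"}}

```text
time_s: 5.85
position: [0.4351, 0.3037, 0.0813]
tool_rot: [[0.879, -0.476, 0.009], [-0.476, -0.879, 0.004], [0.006, -0.007, -1.0]]
ft_force: [0.2, -0.2, -1.0]
grip_width: 0.0213
```

```bash
python3 -c "
from h import *
delta(j(.003,.058,.08),9)"
```

```text
t 5.85 pos [0.4351 0.3037 0.0813] yaw -28.42 q [ 22.  26.  88.  -0.  65. 141.] ft [ 0.2 -0.2 -1. ] w 0.0213
shift [0.2257 0.1765 0.0014] turn -0.6531 len 0.287
```

{"op": "play_rows", "data": {"targets": "0.226 0.176 0 -0.653 1;0.226 0.176 0 -0.653 1;0.226 0.176 0 -0.653 1;0.226 0.176 0 -0.653 1;0.226 0.176 0 -0.653 1"}}

```text
time_s: 6.35
position: [0.5245, 0.0917, 0.0755]
tool_rot: [[0.987, 0.162, -0.002], [0.162, -0.987, 0.0], [-0.002, -0.001, -1.0]]
ft_force: [0.6, -0.1, -1.1]
grip_width: 0.0207
```

```bash
python3 -c "
from h import *
delta(j(.003,.058,.08),9)"
```

```text
t 6.35 pos [0.5245 0.0917 0.0755] yaw 9.32 q [-3. 27. 88.  0. 65. 78.] ft [ 0.6 -0.1 -1.1] w 0.0207
shift [ 0.0165  0.054  -0.0045] turn 0.0056 len 0.057
```

{"op": "play_rows", "data": {"targets": "0.015 0.048 -0.002 0 1;0.015 0.048 -0.002 0 1;0.015 0.048 -0.002 0 1;0.015 0.048 -0.002 0 1"}}

```text
time_s: 6.75
position: [0.5461, 0.049, 0.0777]
tool_rot: [[0.988, 0.157, -0.002], [0.157, -0.988, 0.0], [-0.002, -0.001, -1.0]]
ft_force: [0.5, 0.5, -1.2]
grip_width: 0.0208
```

```bash
python3 -c "
from h import *
delta(j(.003,.058,.019),9)
im=grab('wrist','w6')
a=cv2.imread('pics/w6.png')
for x,y in [(-.058,.045),(-.058,-.045),(-.062,-.07)]:
  u,v=proj(im,j(x,y,.036 if x>-.06 else .025));cv2.drawMarker(a,(int(u+.5),int(v+.5)),(0,0,255),0,8)
cv2.imwrite('pics/w6m.png',a)"
```

```text
t 6.75 pos [0.5461 0.049  0.0777] yaw 9.02 q [-7. 28. 85.  0. 67. 74.] ft [ 0.5  0.5 -1.2] w 0.0208
shift [0.0023 0.0084 0.0587] turn 0.0004 len 0.059
```

View pics/w6m.png

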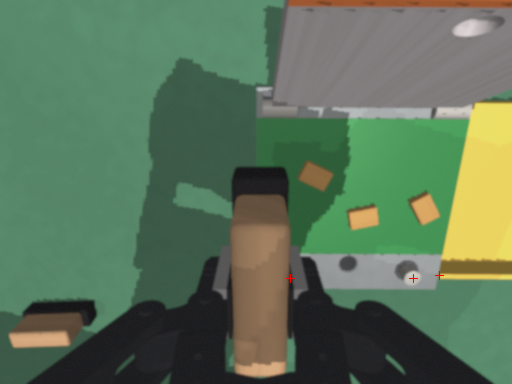

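```bash
python3 -c "
from h import *
im=load('w6')
print('hole',onz(im,348,263,.025),'pred',j(-.053,0,.025),'pl',onz(im,408,267,.036),'pred',j(-.058,-.045,.036))
print('corner',onz(im,437,289,.025),'pred',j(-.075,-.07,.025),'bedcorner far',onz(im,470,118,.025))
a=cv2.imread('pics/w6.png');cv2.imwrite('pics/w6c.png',cv2.resize(a[90:310,250:480],None,fx=3,fy=2.7,interpolation=2))
P=cloud(im);print(P[267,408],P[263,330],P[200,400])
s=load('scene0');print('scene hole',onz(s,248,160.5,.025),'pl',onz(s,239.3,148.8,.036),onz(s,259.3,168,.036))
s=load('side0');print('side hole',onz(s,250.3,229.8,.025),'pl',onz(s,254,239.5,.036),onz(s,242.8,217.8,.036))
"
```

```text
hole [ 0.50444964 -0.02428564  0.025     ] pred [np.float64(0.5033525179484577), np.float64(-0.024991026647132236), 0.025] pl [ 0.51400693 -0.06369859  0.036     ] pred [np.float64(0.5054536271722924), np.float64(-0.07021917429911459), 0.036]
corner [ 0.49288962 -0.09818362  0.025     ] pred [np.float64(0.4925737870081808), np.float64(-0.09757076871967696), 0.025] bedcorner far [ 0.62210946 -0.0770882   0.025     ]
[ 0.5106847  -0.06739758  0.02965279] [ 0.50145017 -0.01134245  0.02344203] [ 0.55947085 -0.04889355  0.02408308]
scene hole [ 0.50634114 -0.02355163  0.025     ] pl [ 0.51109081 -0.06525574  0.036     ] [0.49669276 0.02217731 0.036     ]
side hole [ 0.5053296  -0.02873646  0.025     ] pl [ 0.50600654 -0.0795651   0.036     ] [0.49242816 0.00954491 0.036     ]
```

View pics/w6c.png

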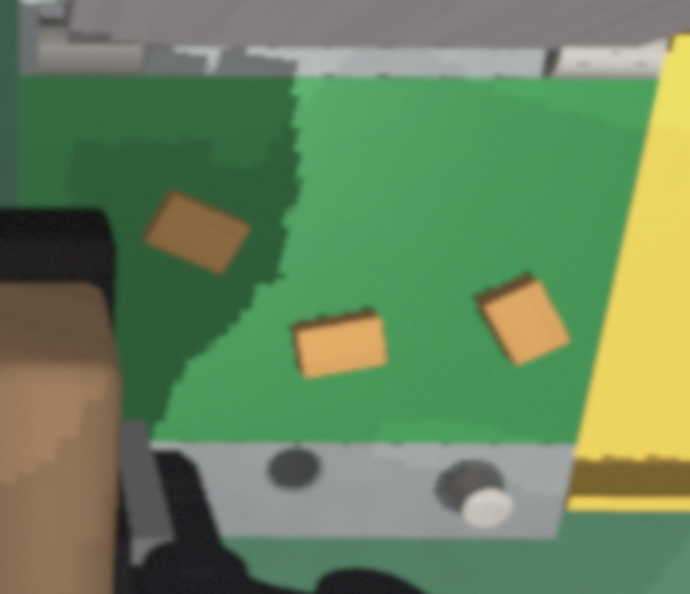

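The plunger top at about (412,278) lies on its predicted mark at (413,278), and the hole and corner agree within 1.5 mm, so the jig pose is good. Lowering the scraper now.

{"op": "play_rows", "data": {"targets": "0.002 0.008 0.02 0 1;0.002 0.008 0.04 0 1;0.002 0.008 0.05 0 1;0.002 0.008 0.05 0 1"}}

```text
time_s: 7.2
position: [0.5492, 0.0415, 0.0274]
tool_rot: [[0.988, 0.157, -0.003], [0.157, -0.988, 0.0], [-0.003, -0.001, -1.0]]
ft_force: [0.3, 0.2, -1.3]
grip_width: 0.0214
```

```bash
python3 -c "
from h import *
delta(j(.003,.058,.0185),9)"
```

```text
t 7.2 pos [0.5492 0.0415 0.0274] yaw 9.06 q [-8. 32. 88.  0. 60. 73.] ft [ 0.3  0.2 -1.3] w 0.0214
shift [0.0003 0.0005 0.0089] turn 0.001 len 0.009
```

{"op": "play_rows", "data": {"targets": "0 0 0.006 0 1;0 0 0.009 0 1;0 0 0.009 0 1;0 0 0.009 0 1"}}

```text
time_s: 7.6
position: [0.5504, 0.0406, 0.0198]
tool_rot: [[0.988, 0.156, 0.001], [0.156, -0.988, -0.0], [0.001, 0.0, -1.0]]
ft_force: [-0.3, 0.7, -1.3]
grip_width: 0.0212
```

```bash
python3 -c "
from h import *
delta(j(.003,-.078,.0185),9);grab('side','s7');a=cv2.imread('pics/s7.png');cv2.imwrite('pics/s7c.png',cv2.resize(a[170:290,200:340],None,fx=5,fy=5,interpolation=2))"
```

```text
t 7.6 pos [0.5504 0.0406 0.0198] yaw 8.99 q [-8. 33. 88.  0. 59. 73.] ft [-0.3  0.7 -1.3] w 0.0212
shift [-0.0007  0.1354  0.0013] turn -0.0002 len 0.135
```

View pics/s7c.png

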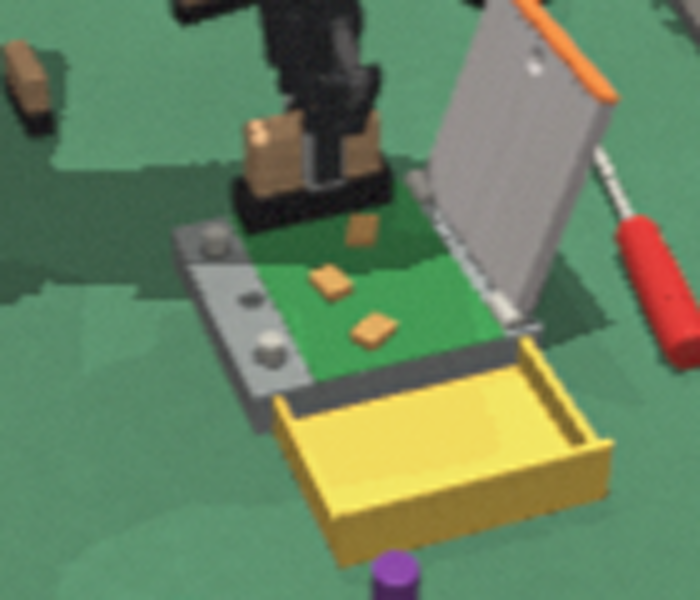

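{"op": "play_rows", "data": {"targets": "0 0.01 0.001 0 1;0 0.022 0.0015 0 1;0 0.034 0.0015 0 1;0 0.046 0.0015 0 1;0 0.058 0.0015 0 1"}}

```text
time_s: 8.15
position: [0.5595, -0.0182, 0.018]
tool_rot: [[0.988, 0.156, 0.0], [0.156, -0.988, -0.0], [0.0, 0.0, -1.0]]
ft_force: [0.0, 0.0, -1.4]
grip_width: 0.0211
```

{"op": "play_rows", "data": {"targets": "0 0.01 0 0 1;0 0.02 0 0 1;0 0.03 0 0 1;0 0.04 0 0 1;0 0.05 0 0 1"}}

```text
time_s: 8.65
position: [0.5672, -0.0669, 0.018]
tool_rot: [[0.988, 0.156, -0.0], [0.156, -0.988, 0.0], [-0.0, -0.0, -1.0]]
ft_force: [-0.6, 1.2, -1.5]
grip_width: 0.0214
```

```bash
python3 -c "
from h import *
delta(j(.003,-.08,.0185),9);grab('side','s8');a=cv2.imread('pics/s8.png');cv2.imwrite('pics/s8c.png',cv2.resize(a[170:290,200:340],None,fx=5,fy=5,interpolation=2))"
```

```text
t 8.65 pos [ 0.5672 -0.0669  0.018 ] yaw 8.99 q [-19.  35.  85.   0.  60.  62.] ft [-0.6  1.2 -1.5] w 0.0214
shift [-0.0005  0.0286 -0.0005] turn -0.0002 len 0.029
```

View pics/s8c.png

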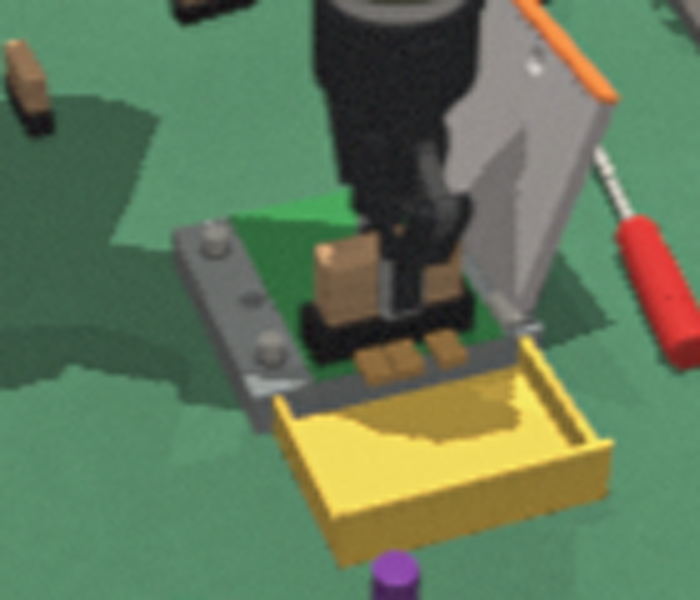

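All three chips are lined up in front of the scraper at the bed's edge. Continuing off the edge.

{"op": "play_rows", "data": {"targets": "0 0.008 0 0 1;0 0.016 0 0 1;0 0.024 0 0 1;0 0.031 0 0 1;0 0.031 0 0 1"}}

```text
time_s: 9.2
position: [0.5722, -0.0977, 0.0179]
tool_rot: [[0.988, 0.155, 0.0], [0.155, -0.988, -0.0], [0.0, 0.0, -1.0]]
ft_force: [-0.4, 0.5, -2.6]
grip_width: 0.0212
```

```bash
python3 -c "
from h import *
delta(j(.003,-.08,.0185),9);grab('side','s9');a=cv2.imread('pics/s9.png');cv2.imwrite('pics/s9c.png',cv2.resize(a[170:290,200:340],None,fx=5,fy=5,interpolation=2))"
```

```text
t 9.2 pos [ 0.5722 -0.0977  0.0179] yaw 8.93 q [-21.  35.  84.  -0.  61.  60.] ft [-0.4  0.5 -2.6] w 0.0212
shift [-0.0006 -0.0026 -0.0006] turn -0.0011 len 0.003
```

View pics/s9c.png

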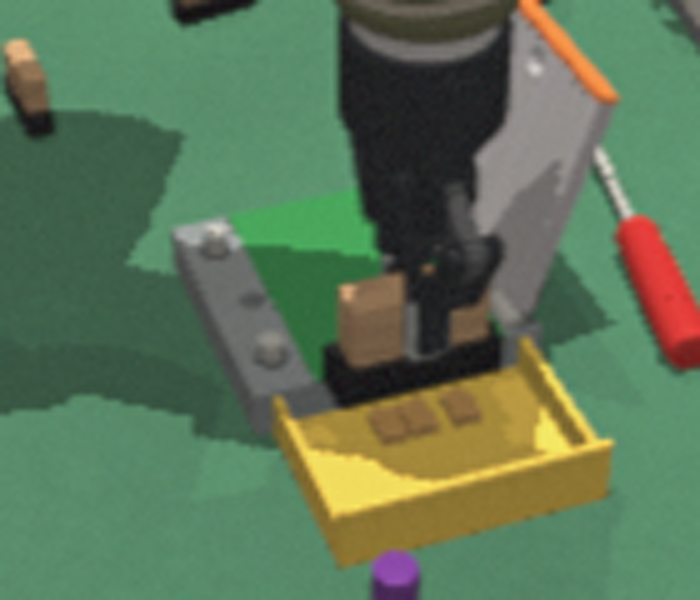

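All three chips lie in the tray at crop (390–460, 405–425). Next I lift the scraper and set it down on open table near (0.39, 0.09).

{"op": "play_rows", "data": {"targets": "0 0 -0.04 0 1;0 0 -0.06 0 1;0 0 -0.06 0 1"}}

```text
time_s: 9.55
position: [0.5734, -0.0969, 0.0807]
tool_rot: [[0.988, 0.157, 0.005], [0.157, -0.988, -0.002], [0.005, 0.003, -1.0]]
ft_force: [0.4, 0.1, -2.4]
grip_width: 0.0214
```

```bash
python3 -c "
from h import *
delta([.39,.09,.08],0)"
```

```text
t 9.55 pos [ 0.5734 -0.0969  0.0807] yaw 9.01 q [-21.  31.  80.   0.  69.  60.] ft [ 0.4  0.1 -2.4] w 0.0214
shift [-0.1518 -0.2133 -0.0006] turn 0.1572 len 0.262
```

{"op": "play_rows", "data": {"targets": "-0.152 -0.213 0 0.157 1;-0.152 -0.213 0 0.157 1;-0.152 -0.213 0 0.157 1;-0.152 -0.213 0 0.157 1;-0.152 -0.213 0 0.157 1"}}

```text
time_s: 10.05
position: [0.3944, 0.0828, 0.077]
tool_rot: [[1.0, -0.001, -0.002], [-0.001, -1.0, 0.0], [-0.002, -0.0, -1.0]]
ft_force: [0.9, 0.3, -1.7]
grip_width: 0.0214
```

{"op": "play_rows", "data": {"targets": "0 0 0 0 1;0 0 0 0 1"}}

```text
time_s: 10.25
position: [0.3959, 0.0823, 0.0775]
tool_rot: [[1.0, 0.002, -0.001], [0.002, -1.0, 0.0], [-0.001, -0.0, -1.0]]
ft_force: [-0.0, -0.1, -1.0]
grip_width: 0.0209
```

```bash
python3 -c "
from h import *
delta([.39,.09,-.006],0)"
```

```text
t 10.25 pos [0.3959 0.0823 0.0775] yaw 0.11 q [ -5.  16. 107.  -0.  57.  85.] ft [-0.  -0.1 -1. ] w 0.0209
shift [-0.0058 -0.0077  0.0835] turn 0.0018 len 0.084
```

{"op": "play_rows", "data": {"targets": "-0.004 -0.005 0.04 0 1;-0.004 -0.005 0.07 0 1;-0.004 -0.005 0.08 0 1;-0.004 -0.005 0.083 0 1;-0.004 -0.005 0.083 0 1"}}

```text
time_s: 10.75
position: [0.3932, 0.0861, -0.0054]
tool_rot: [[1.0, -0.001, -0.001], [-0.001, -1.0, 0.0], [-0.001, -0.0, -1.0]]
ft_force: [0.8, -0.9, -2.5]
grip_width: 0.0212
```

{"op": "play_rows", "data": {"targets": "0 0 0.002 0 1;0 0 0.002 0 1"}}

```text
time_s: 10.95
position: [0.3932, 0.0864, -0.0067]
tool_rot: [[1.0, -0.0, 0.001], [-0.0, -1.0, -0.0], [0.001, 0.0, -1.0]]
ft_force: [-1.2, -0.3, -2.5]
grip_width: 0.0214
```

{"op": "play_rows", "data": {"targets": "0 0 0.0015 0 1;0 0 0.0015 0 1;0 0 0.0015 0 0;0 0 0.0015 0 0;0 0 0.0015 0 0"}}

```text
time_s: 11.45
position: [0.3928, 0.0866, -0.0085]
tool_rot: [[1.0, -0.0, 0.0], [-0.0, -1.0, 0.0], [0.0, -0.0, -1.0]]
ft_force: [-0.2, -0.1, -0.5]
grip_width: 0.064
```

{"op": "play_rows", "data": {"targets": "0 0 0 0 0;0 0 0 0 0;0 0 -0.03 0 0;0 0 -0.08 0 0;0 0 -0.13 0 0"}}

```text
time_s: 11.95
position: [0.392, 0.0866, 0.1229]
tool_rot: [[1.0, -0.0, -0.002], [-0.0, -1.0, 0.0], [-0.002, -0.0, -1.0]]
ft_force: [1.8, -0.3, -0.6]
grip_width: 0.0853
```

```bash
python3 -c "
from h import *
delta([.39,.09,.3],0);grab('side','s10');grab('wrist','w10')"
```

```text
t 11.95 pos [0.392  0.0866 0.1229] yaw -0.02 q [ -5.  12. 103.   0.  65.  85.] ft [ 1.8 -0.3 -0.6] w 0.0853
shift [-0.0024 -0.0034 -0.1771] turn -0.0003 len 0.177
```

View pics/s10.png

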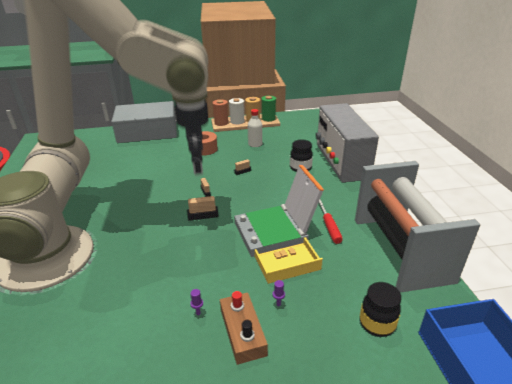

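View pics/w10.png

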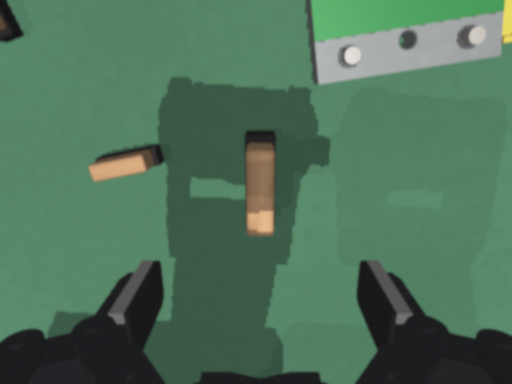

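The scraper stands upright on the table at wrist (260,185), and side view shows the chips in the tray at (285,253). Next is the lid: shut the fingers and pass over it to its far side.

```bash
python3 -c "
from h import *
delta(j(.155,0,.2),9)"
```

```text
t 12.05 pos [0.3955 0.0865 0.1266] yaw 0.01 q [ -5.  12. 103.   0.  65.  85.] ft [ 0.8  0.7 -0.8] w 0.0855
shift [ 0.3141  0.079  -0.0699] turn -0.1569 len 0.331
```

{"op": "play_rows", "data": {"targets": "0.01 0 -0.05 0 1;0.05 0.01 -0.08 -0.15 1;0.1 0.03 -0.08 -0.157 1;0.15 0.04 -0.08 -0.157 1;0.2 0.05 -0.08 -0.157 1"}}

```text
time_s: 12.55
position: [0.5873, 0.0372, 0.201]
tool_rot: [[0.988, 0.156, -0.0], [0.156, -0.988, 0.0], [-0.0, -0.0, -1.0]]
ft_force: [0.7, -0.1, -0.1]
grip_width: 0.0121
```

```bash
python3 -c "
from h import *
delta(j(.155,0,.2),9)"
```

```text
t 12.55 pos [0.5873 0.0372 0.201 ] yaw 8.96 q [-8. 26. 68. -0. 87. 73.] ft [ 0.7 -0.1 -0.1] w 0.0121
shift [0.1153 0.0482 0.0009] turn -0.0007 len 0.125
```

{"op": "play_rows", "data": {"targets": "0.11 0.047 0 0 1;0.11 0.047 0 0 1;0.11 0.047 0 0 1;0.11 0.047 0 0 1"}}

```text
time_s: 12.95
position: [0.7032, 0.0077, 0.1984]
tool_rot: [[0.988, 0.155, -0.003], [0.155, -0.988, 0.0], [-0.003, -0.001, -1.0]]
ft_force: [-0.2, -0.7, -0.3]
grip_width: 0.0001
```

```bash
python3 -c "
from h import *
delta(j(.155,0,.082),9);grab('side','s11');grab('wrist','w11')"
```

```text
t 12.95 pos [0.7032 0.0077 0.1984] yaw 8.92 q [-9. 38. 45. -0. 97. 72.] ft [-0.2 -0.7 -0.3] w 0.0001
shift [0.0058 0.0011 0.1164] turn -0.0013 len 0.117
```

View pics/s11.png

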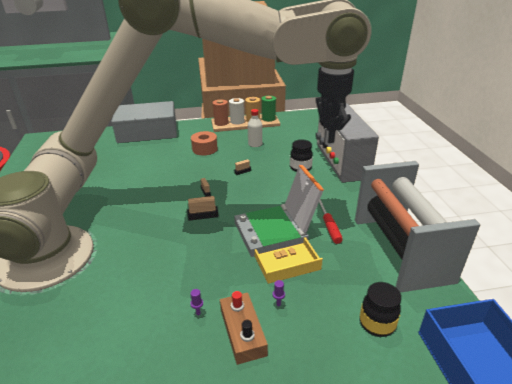

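View pics/w11.png

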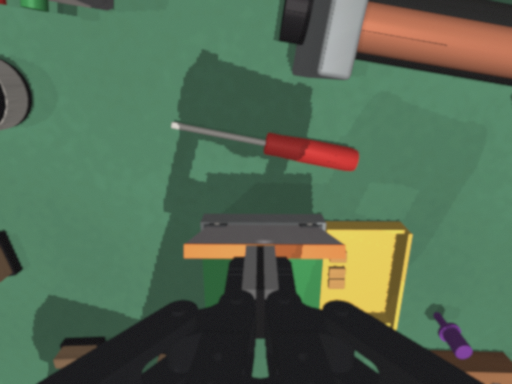

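{"op": "play_rows", "data": {"targets": "0.006 0.001 0.04 0 1;0.006 0.001 0.08 0 1;0.006 0.001 0.105 0 1;0.006 0.001 0.117 0 1;0.006 0.001 0.117 0 1"}}

```text
time_s: 13.55
position: [0.7067, 0.0091, 0.0838]
tool_rot: [[0.988, 0.156, -0.002], [0.156, -0.988, 0.0], [-0.002, -0.001, -1.0]]
ft_force: [0.2, -0.7, 0.5]
grip_width: -0.0
```

```bash
python3 -c "
from h import *
delta(j(.035,0,.082),9);grab('side','s12');a=cv2.imread('pics/s12.png');cv2.imwrite('pics/s12c.png',cv2.resize(a[110:290,200:370],None,fx=4,fy=3.3,interpolation=2))"
```

```text
t 13.55 pos [0.7067 0.0091 0.0838] yaw 9.0 q [-9. 43. 55.  0. 82. 72.] ft [ 0.2 -0.7  0.5] w -0.0
shift [-0.1182  0.0018  0.002 ] turn 0.0 len 0.118
```

View pics/s12c.png

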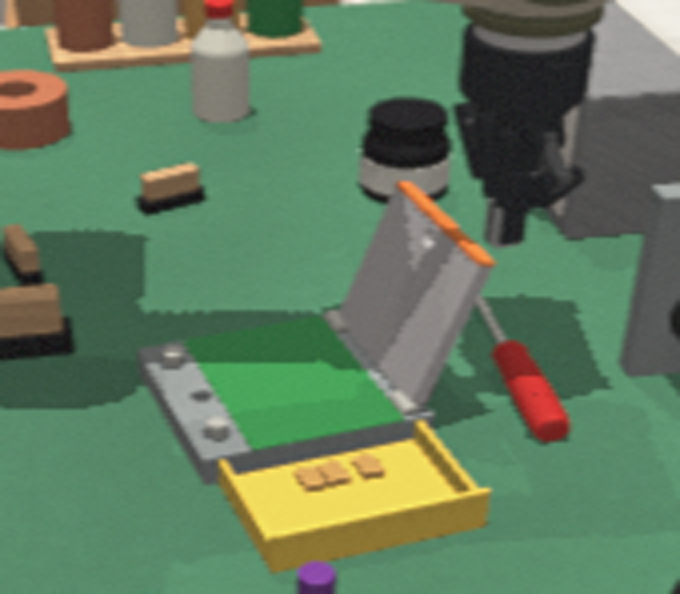

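The fingertips are beyond the lid and below its orange edge. Now pushing toward the robot.

{"op": "play_rows", "data": {"targets": "-0.02 0.001 0 0 1;-0.035 0.001 0 0 1;-0.05 0.001 0 0 1;-0.062 0.001 0 0 1;-0.074 0.001 0 0 1"}}

```text
time_s: 14.1
position: [0.6356, -0.004, 0.0874]
tool_rot: [[0.988, 0.156, 0.005], [0.156, -0.988, -0.001], [0.005, 0.002, -1.0]]
ft_force: [1.3, 1.0, 0.1]
grip_width: 0.0
```

{"op": "play_rows", "data": {"targets": "-0.012 0 0 0 1;-0.024 0 0 0 1;-0.036 0 0 0 1;-0.046 0 0 0 1;-0.05 0 0 0 1"}}

```text
time_s: 14.6
position: [0.5854, -0.0119, 0.086]
tool_rot: [[0.988, 0.156, 0.002], [0.156, -0.988, -0.001], [0.002, 0.001, -1.0]]
ft_force: [-0.0, 0.3, 0.3]
grip_width: -0.0
```

```bash
python3 -c "
from h import *
delta(j(.02,0,.082),9);grab('side','s13');a=cv2.imread('pics/s13.png');cv2.imwrite('pics/s13c.png',cv2.resize(a[110:290,200:370],None,fx=4,fy=3.3,interpolation=2))"
```

```text
t 14.6 pos [ 0.5854 -0.0119  0.086 ] yaw 8.98 q [-13.  31.  78.  -0.  70.  68.] ft [-0.   0.3  0.3] w -0.0
shift [-0.0101  0.0001  0.004 ] turn -0.0004 len 0.011
```

View pics/s13c.png

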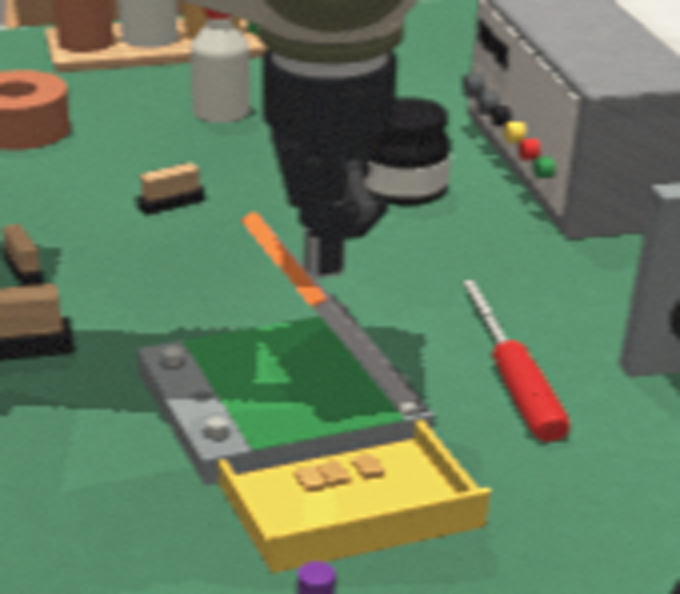

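{"op": "play_rows", "data": {"targets": "-0.01 0 0 0 1;-0.018 0 0.002 0 1;-0.026 0 0.004 0 1;-0.034 0 0.006 0 1;-0.04 0 0.006 0 1"}}

```text
time_s: 15.15
position: [0.5451, -0.018, 0.0781]
tool_rot: [[0.988, 0.156, -0.001], [0.156, -0.988, 0.0], [-0.001, -0.0, -1.0]]
ft_force: [0.1, -0.5, -0.7]
grip_width: 0.0003
```

```bash
python3 -c "
from h import *
delta(j(.02,0,.082),9);grab('side','s14');a=cv2.imread('pics/s14.png');cv2.imwrite('pics/s14c.png',cv2.resize(a[110:290,200:370],None,fx=4,fy=3.3,interpolation=2))"
```

```text
t 15.15 pos [ 0.5451 -0.018   0.0781] yaw 8.98 q [-14.  28.  86.   0.  66.  67.] ft [ 0.1 -0.5 -0.7] w 0.0003
shift [ 0.0307  0.0004 -0.0039] turn -0.0003 len 0.031
```

View pics/s14c.png

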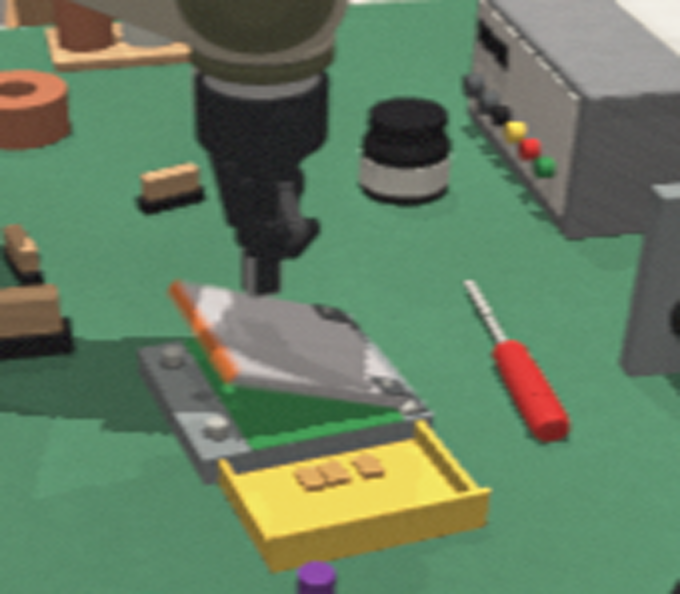

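The lid is past its balance point and falling shut. Next I raise the arm and move over the red pin.

{"op": "play_rows", "data": {"targets": "0 0 -0.05 0 1;0 0 -0.1 0 0.5;-0.03 0.05 -0.1 0 0.5;-0.06 0.1 -0.1 0 0.5;-0.08 0.15 -0.1 0 0.5"}}

```text
time_s: 15.7
position: [0.4947, -0.16, 0.179]
tool_rot: [[0.988, 0.157, 0.001], [0.157, -0.988, -0.001], [0.001, 0.001, -1.0]]
ft_force: [0.9, -0.5, -0.1]
grip_width: 0.0428
```

```bash
python3 -c "
from h import *
delta([.458,-.267,.18],9)"
```

```text
t 15.7 pos [ 0.4947 -0.16    0.179 ] yaw 9.06 q [-31.  20.  81.   0.  79.  50.] ft [ 0.9 -0.5 -0.1] w 0.0428
shift [-0.0531  0.0998 -0.0009] turn 0.001 len 0.113
```

{"op": "play_rows", "data": {"targets": "-0.05 0.093 0 0 0.5;-0.05 0.093 0 0 0.5;-0.05 0.093 0 0 0.5;-0.05 0.093 0 0 0.5;-0.05 0.093 0 0 0.5"}}

```text
time_s: 16.2
position: [0.4611, -0.2578, 0.1785]
tool_rot: [[0.988, 0.157, 0.0], [0.157, -0.988, 0.0], [0.0, -0.0, -1.0]]
ft_force: [-0.2, 0.3, -0.3]
grip_width: 0.0428
```

```bash
cat > pin.py <<'E'
from h import *
import sys
im=grab('wrist',sys.argv[1]);print(im['state']['position'].round(4))
hsv=cv2.cvtColor(im['pixels'],cv2.COLOR_RGB2HSV);H,S,V=[hsv[...,i].astype(int) for i in range(3)];P=cloud(im)
m=((H<6)|(H>172))&(S>150)&(V>60)
m[330:]=0
n,l,st,ce=cv2.connectedComponentsWithStats(m.astype(np.uint8))
for i in range(1,n):
    if st[i,4]>150:
        k=l==i;q=P[k];zt=np.percentile(q[:,2],95);print(st[i],ce[i].round(1),'ztop',zt.round(4))
        t=k&(P[...,2]>zt-.006);vv,uu=np.where(t);(c,r)=cv2.minEnclosingCircle(np.stack([uu,vv],1).astype(np.float32))
        e=np.median(q[q[:,2]>zt-.006],0);print('top px',c,r,'xy',onz(im,*c,zt).round(4),'mean',P[t].mean(0).round(4))
E
python3 pin.py w15; python3 -c "
from h import *
grab('side','s15');a=cv2.imread('pics/s15.png');cv2.imwrite('pics/s15c.png',cv2.resize(a[170:370,160:350],None,fx=4,fy=3,interpolation=2))"
```

```text
[ 0.4611 -0.2578  0.1785]
[259 186  21  28 451] [269. 200.] ztop 0.0709
top px (269.07830810546875, 202.39157104492188) 11.10270881652832 xy [ 0.4383 -0.2687  0.0709] mean [ 0.4385 -0.2688  0.0713]
```

View pics/w15.png

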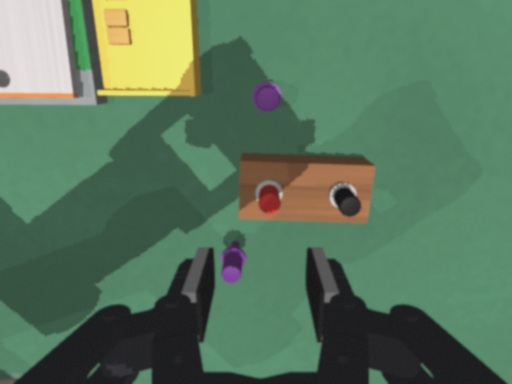

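View pics/s15c.png

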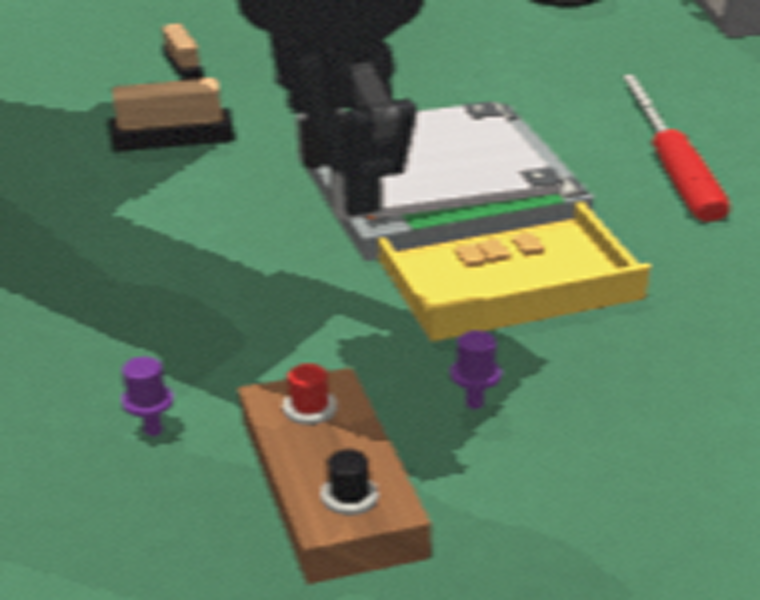

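The lid lies ajar on its plungers with the chips in the tray. The red knob's top is at (269,202), which gives world (0.438, -0.269, 0.071).

```bash
python3 -c "
from h import *
delta([.4384,-.2688,.0115],9)"
```

```text
t 16.3 pos [ 0.4613 -0.2573  0.1785] yaw 9.09 q [-42.  21.  80.   0.  80.  39.] ft [0.3 0.1 0.8] w 0.0428
shift [-0.0245  0.0077  0.167 ] turn 0.0017 len 0.169
```

{"op": "play_rows", "data": {"targets": "-0.0245 0.0077 0 0 0.5;-0.0245 0.0077 0.04 0 0.5;-0.0245 0.0077 0.075 0 0.5;-0.0245 0.0077 0.09 0 0.5;-0.0245 0.0077 0.09 0 0.5"}}

```text
time_s: 16.8
position: [0.4374, -0.2683, 0.0867]
tool_rot: [[0.987, 0.158, -0.003], [0.158, -0.987, 0.003], [-0.002, -0.003, -1.0]]
ft_force: [0.1, 0.2, -0.1]
grip_width: 0.0427
```

```bash
python3 pin.py w16; python3 -c "
from h import *
delta([.4384,-.2688,.0115],9)
print(proj(load('w16'),[.4384,-.2688,.071]))"
```

```text
[ 0.4374 -0.2683  0.0867]
[ 248  191   32   43 1046] [263.1 212.8] ztop 0.071
top px (264.6884460449219, 213.6641387939453) 19.52196502685547 xy [ 0.4408 -0.2698  0.071 ] mean [ 0.4383 -0.2691  0.0707]
t 16.85 pos [ 0.4381 -0.2691  0.0883] yaw 9.08 q [-45.  25.  90.   0.  66.  36.] ft [-0.1 -0.2  0.3] w 0.0424
shift [ 0.0004 -0.0002  0.0768] turn 0.0014 len 0.077
(np.float64(262.3788760155402), np.float64(217.04772217214696))
```

View pics/w16.png

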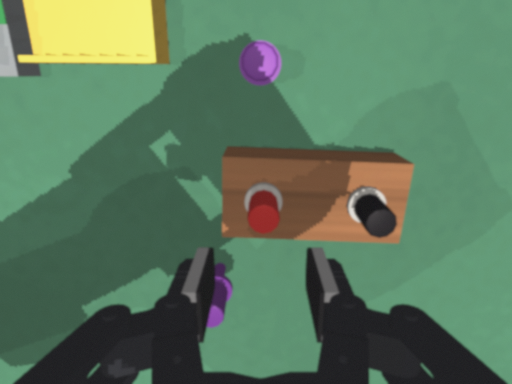

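Aligned with the pin. Going down and gripping.

{"op": "play_rows", "data": {"targets": "0 0 0.03 0 0.5;0 0 0.055 0 0.5;0 0 0.07 0 0.5;0 0 0.0765 0 0.5;0 0 0.0765 0 0.5"}}

```text
time_s: 17.35
position: [0.4383, -0.27, 0.0124]
tool_rot: [[0.988, 0.157, 0.0], [0.157, -0.988, -0.0], [0.0, 0.0, -1.0]]
ft_force: [-0.1, -0.7, 0.3]
grip_width: 0.0426
```

```bash
python3 -c "
from h import *
delta([.4384,-.2688,.0115],9)
grab('side','s17');a=cv2.imread('pics/s17.png');cv2.imwrite('pics/s17c.png',cv2.resize(a[230:370,160:350],None,fx=4,fy=4,interpolation=2))"
```

```text
t 17.35 pos [ 0.4383 -0.27    0.0124] yaw 9.02 q [-45.  31.  95.   0.  54.  36.] ft [-0.1 -0.7  0.3] w 0.0426
shift [ 0.0003 -0.0012  0.0009] turn 0.0004 len 0.002
```

View pics/s17c.png

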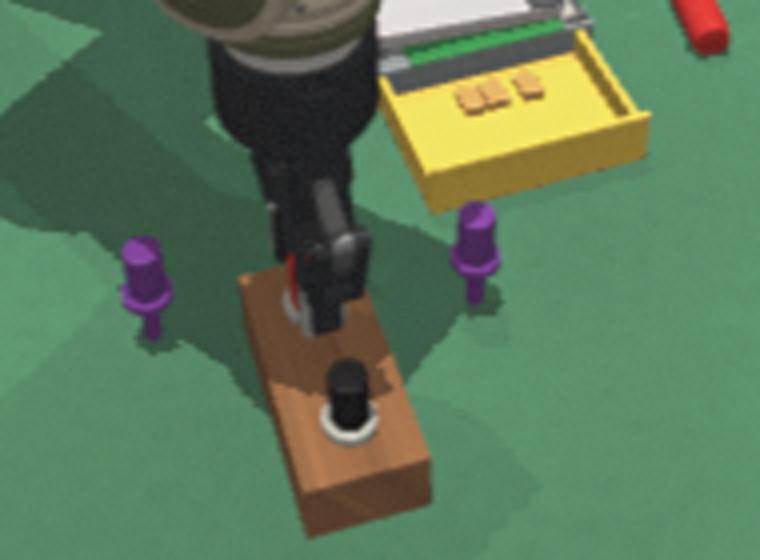

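{"op": "play_rows", "data": {"targets": "0 -0.001 0.001 0 0.7;0 -0.001 0.001 0 1;0 -0.001 0.001 0 1;0 -0.001 0.001 0 1;0 -0.001 0.001 0 1", "force": 80}}

```text
time_s: 17.9
position: [0.4381, -0.2693, 0.0121]
tool_rot: [[0.988, 0.156, 0.001], [0.156, -0.988, -0.001], [0.001, 0.001, -1.0]]
ft_force: [0.4, 1.4, 5.4]
grip_width: 0.0181
```

```bash
python3 -c "
from h import *
delta([.4384,-.2688,.0115],9)"
```

```text
t 17.9 pos [ 0.4381 -0.2693  0.0121] yaw 8.98 q [-45.  31.  95.   0.  54.  36.] ft [0.4 1.4 5.4] w 0.0181
shift [ 0.0004 -0.0004  0.0006] turn -0.0003 len 0.001
```

Gripped, opening 18 mm on the 20 mm knob. Lifting straight up.

{"op": "play_rows", "data": {"targets": "0 0 -0.01 0 1;0 0 -0.03 0 1;0 0 -0.06 0 1;0 0 -0.09 0 1;0 0 -0.09 0 1"}}

```text
time_s: 18.4
position: [0.4392, -0.2705, 0.1054]
tool_rot: [[0.988, 0.156, 0.006], [0.156, -0.988, -0.006], [0.005, 0.007, -1.0]]
ft_force: [-0.4, -0.7, -1.5]
grip_width: 0.0179
```

```bash
python3 -c "
from h import *
delta(j(-.053,0,.1),9);grab('wrist','w18');grab('side','s18');a=cv2.imread('pics/s18.png');cv2.imwrite('pics/s18c.png',cv2.resize(a[200:370,160:350],None,fx=4,fy=3.4,interpolation=2))"
```

```text
t 18.4 pos [ 0.4392 -0.2705  0.1054] yaw 8.99 q [-45.  23.  89.  -0.  67.  36.] ft [-0.4 -0.7 -1.5] w 0.0179
shift [ 0.1018 -0.2325  0.0043] turn -0.0001 len 0.254
```

View pics/s18c.png

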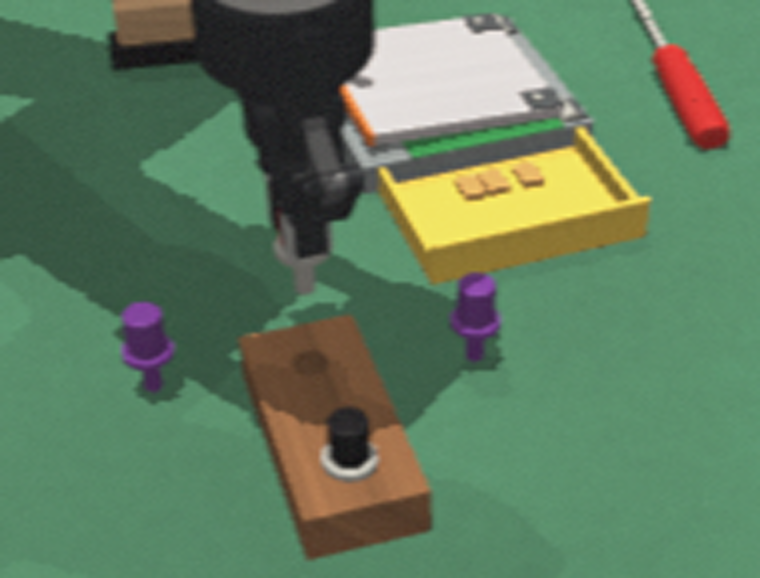

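View pics/w18.png

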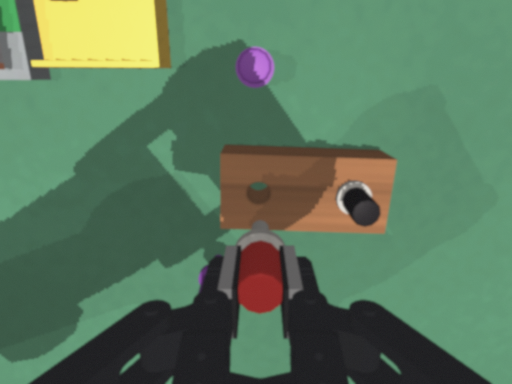

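The pin hangs straight in the grip, and the black pin is untouched. I'll move just short of the lid's hole to measure it.

```bash
python3 -c "
from h import *
delta(j(-.085,0,.1),9)"
```

```text
t 18.5 pos [ 0.4377 -0.2691  0.1018] yaw 8.99 q [-45.  24.  89.  -0.  67.  36.] ft [ 0.   0.6 -1.1] w 0.0174
shift [ 0.071  -0.2309  0.0015] turn -0.0002 len 0.242
```

{"op": "play_rows", "data": {"targets": "0.07 -0.225 0 0 1;0.07 -0.225 0 0 1;0.07 -0.225 0 0 1;0.07 -0.225 0 0 1;0.07 -0.225 0 0 1"}}

```text
time_s: 19.0
position: [0.4708, -0.033, 0.1002]
tool_rot: [[0.988, 0.157, -0.002], [0.157, -0.988, 0.001], [-0.002, -0.001, -1.0]]
ft_force: [-0.0, -0.5, -0.7]
grip_width: 0.0174
```

{"op": "play_rows", "data": {"targets": "0 0 0 0 1;0 0 0 0 1;0 0 0 0 1"}}

```text
time_s: 19.3
position: [0.4714, -0.0367, 0.1005]
tool_rot: [[0.988, 0.155, -0.001], [0.155, -0.988, 0.0], [-0.001, -0.0, -1.0]]
ft_force: [-0.3, 1.0, -0.6]
grip_width: 0.0173
```

```bash
python3 -c "
from h import *
delta(j(-.085,0,.1),9);im=grab('wrist','w19')
a=cv2.imread('pics/w19.png');cv2.imwrite('pics/w19c.png',cv2.resize(a[100:300,160:360],None,fx=3.5,fy=3,interpolation=2))
print(proj(im,j(-.053,0,.044)),proj(im,im['state']['position']-np.array([0,0,.0081])))"
```

```text
t 19.3 pos [ 0.4714 -0.0367  0.1005] yaw 8.94 q [-19.  20.  95.  -0.  65.  62.] ft [-0.3  1.  -0.6] w 0.0173
shift [ 0.0013 -0.0066  0.0005] turn -0.0011 len 0.007
(np.float64(251.42810864407835), np.float64(149.96358720245422)) (np.float64(261.1903956304235), np.float64(223.58964803703688))
```

View pics/w19.png

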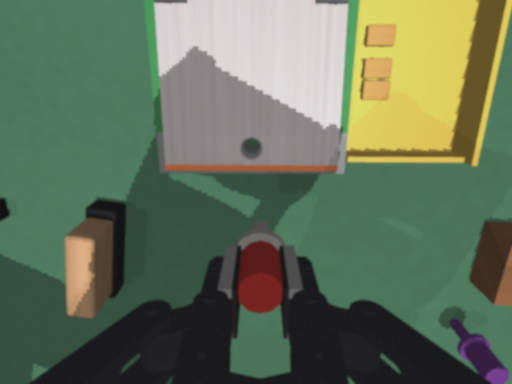

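View pics/w19c.png

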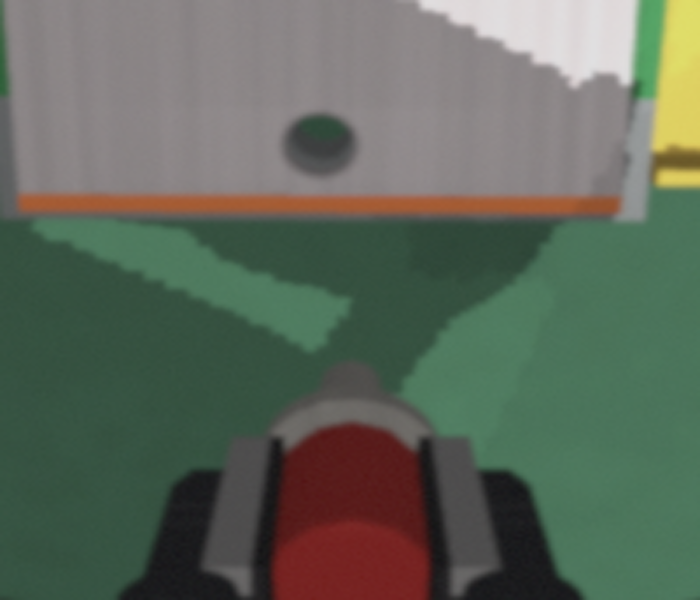

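The lid hole is at (251,148), within 2 px of its prediction, and the pin shaft tip is at about (260,222), also as predicted.

```bash
python3 -c "
from h import *
im=load('w19')
h=onz(im,251.4,147.7,.045);print(h,j(-.052,0,.045),'jig', (h[:2]-J0)@JX,(h[:2]-J0)@JY)
im1=load('w1')
delta(j(-.0525,0,.075),9)"
```

```text
[ 0.50510774 -0.0247351   0.045     ] [np.float64(0.5043402062890529), np.float64(-0.024834592182092004), 0.045] jig -0.05122635027967155 -2.1797277112458107e-05
t 19.35 pos [ 0.4715 -0.0369  0.1006] yaw 8.9 q [-19.  20.  95.  -0.  65.  62.] ft [ 1.   0.6 -0.9] w 0.0178
shift [ 0.0339 -0.0068  0.0256] turn -0.0018 len 0.043
```

{"op": "play_rows", "data": {"targets": "0.0344 -0.0068 0.01 0 1;0.0344 -0.0068 0.025 0 1;0.0344 -0.0068 0.035 0 1;0.0344 -0.0068 0.035 0 1;0.0344 -0.0068 0.035 0 1"}}

```text
time_s: 19.85
position: [0.5043, -0.0245, 0.0661]
tool_rot: [[0.988, 0.155, -0.0], [0.155, -0.988, 0.0], [-0.0, -0.0, -1.0]]
ft_force: [0.6, -0.2, 0.2]
grip_width: 0.0176
```

```bash
python3 -c "
from h import *
delta(j(-.052,0,.065),9);
for k in range(2):
  s=status.observe();print(s['position'].round(4))
grab('wrist','w20');grab('side','s20');print(status.observe()['position'].round(4));
a=cv2.imread('pics/s20.png');a=cv2.resize(a[170:270,200:320],None,fx=5,fy=5,interpolation=2);b=cv2.imread('pics/w20.png');b=cv2.resize(b[130:300,190:330],None,fx=500/170,fy=500/170,interpolation=2);cv2.imwrite('pics/c20.png',cv2.resize(np.hstack([a,b]),(800,396)))"
```

```text
t 19.85 pos [ 0.5043 -0.0245  0.0661] yaw 8.92 q [-16.  26.  93.  -0.  62.  65.] ft [ 0.6 -0.2  0.2] w 0.0176
shift [-0.      0.0004  0.0011] turn -0.0014 len 0.001
[ 0.5043 -0.0245  0.0661]
[ 0.5043 -0.0245  0.0661]
[ 0.5047 -0.0243  0.0666]
```

View pics/c20.png

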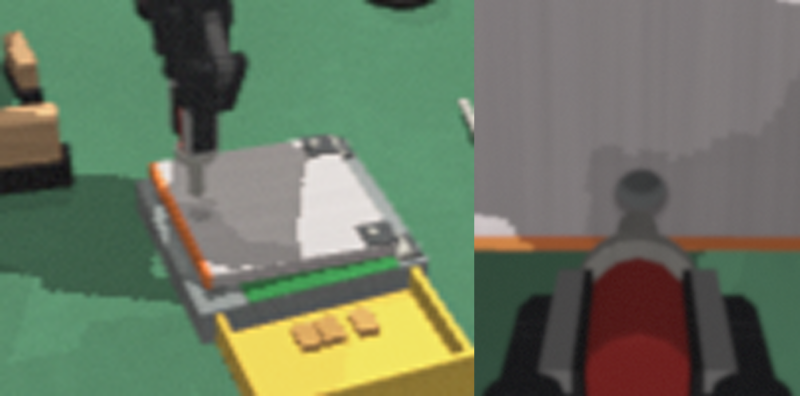

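The pin is centred over the hole: in the wrist view the shaft is in line with the hole, and in the side view the tip is above the hole's shadow. Lowering in steps while watching the force.

{"op": "play_rows", "data": {"targets": "0 0 0.006 0 1;0 0 0.012 0 1;0 0 0.018 0 1;0 0 0.022 0 1;0 0 0.022 0 1"}}

```text
time_s: 20.45
position: [0.5044, -0.0238, 0.0433]
tool_rot: [[0.988, 0.156, -0.001], [0.156, -0.988, 0.0], [-0.001, -0.0, -1.0]]
ft_force: [-0.1, -0.1, -0.5]
grip_width: 0.0179
```

{"op": "play_rows", "data": {"targets": "0 0 0.004 0 1;0 0 0.008 0 1;0 0 0.012 0 1;0 0 0.012 0 1"}}

```text
time_s: 20.85
position: [0.5044, -0.0238, 0.0314]
tool_rot: [[0.988, 0.156, -0.001], [0.156, -0.988, 0.0], [-0.001, -0.0, -1.0]]
ft_force: [0.4, -1.1, -0.4]
grip_width: 0.0174
```

```bash
python3 -c "
from h import *
delta(j(-.0525,0,.0121),9);
grab('wrist','w21');grab('side','s21')
a=cv2.imread('pics/s21.png');a=cv2.resize(a[170:270,200:320],None,fx=5,fy=5,interpolation=2);b=cv2.imread('pics/w21.png');b=cv2.resize(b[130:300,190:330],None,fx=500/170,fy=500/170,interpolation=2);cv2.imwrite('pics/c21.png',cv2.resize(np.hstack([a,b]),(800,396)))"
```

```text
t 20.85 pos [ 0.5044 -0.0238  0.0314] yaw 8.98 q [-16.  29.  95.  -0.  56.  65.] ft [ 0.4 -1.1 -0.4] w 0.0174
shift [-0.0007  0.001   0.0193] turn -0.0003 len 0.019
```

View pics/c21.png

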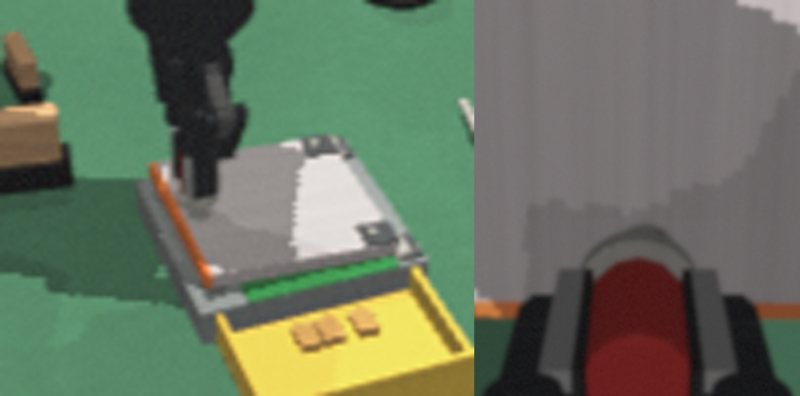

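{"op": "play_rows", "data": {"targets": "-0.0006 0.0006 0.002 0 1;-0.0006 0.0006 0.004 0 1;-0.0006 0.0006 0.006 0 1;-0.0006 0.0006 0.008 0 1;-0.0006 0.0006 0.008 0 1"}}

```text
time_s: 21.45
position: [0.504, -0.0245, 0.0237]
tool_rot: [[0.988, 0.156, -0.0], [0.156, -0.988, 0.0], [-0.0, -0.0, -1.0]]
ft_force: [0.5, -0.3, -0.3]
grip_width: 0.0179
```

{"op": "play_rows", "data": {"targets": "0 0 0.002 0 1;0 0 0.004 0 1;0 0 0.006 0 1;0 0 0.008 0 1;0 0 0.008 0 1"}}

```text
time_s: 21.95
position: [0.5039, -0.0246, 0.0158]
tool_rot: [[0.988, 0.156, -0.0], [0.156, -0.988, -0.0], [-0.0, -0.0, -1.0]]
ft_force: [-1.9, -1.6, 2.3]
grip_width: 0.0179
```

{"op": "play_rows", "data": {"targets": "0 0 0.001 0 1;0 0 0.002 0 1;0 0 0.003 0 1;0 0 0.003 0 1", "force": 100}}

```text
time_s: 22.35
position: [0.5039, -0.0246, 0.013]
tool_rot: [[0.988, 0.156, -0.0], [0.156, -0.988, -0.0], [-0.0, 0.0, -1.0]]
ft_force: [-3.1, -0.3, 4.6]
grip_width: 0.0169
```

{"op": "play_rows", "data": {"targets": "0 0 0.0005 0 1;0 0 0.001 0 1;0 0 0.001 0 1"}}

```text
time_s: 22.65
position: [0.5038, -0.0246, 0.0122]
tool_rot: [[0.988, 0.156, -0.0], [0.156, -0.988, -0.0], [-0.0, 0.0, -1.0]]
ft_force: [-4.0, -1.8, 7.2]
grip_width: 0.017
```

{"op": "play_rows", "data": {"targets": "-0.0006 0 0.0005 0 1;-0.0006 0 0.001 0 1;-0.0006 0 0.001 0 1"}}

```text
time_s: 22.95
position: [0.5039, -0.0246, 0.012]
tool_rot: [[0.988, 0.156, 0.002], [0.156, -0.988, -0.0], [0.001, 0.001, -1.0]]
ft_force: [-5.4, -0.2, 14.8]
grip_width: 0.017
```

{"op": "play_rows", "data": {"targets": "0 0 0.0005 0 1;0 0 0.001 0 1;0 0 0.001 0 1"}}

```text
time_s: 23.25
position: [0.5039, -0.0247, 0.0118]
tool_rot: [[0.988, 0.156, 0.002], [0.156, -0.988, -0.001], [0.002, 0.001, -1.0]]
ft_force: [-6.1, 0.6, 23.5]
grip_width: 0.0172
```

The force now climbs steeply (15 N, then 23 N) with hardly any travel, at TCP z 11.8 mm. The collar was predicted to seat at about 12.1 mm. Checking by eye and by depth.

```bash
python3 -c "
from h import *
im=grab('side','s22');sc=grab('scene','sc22');w=grab('wrist','w22');s=status.observe();print(s['ft_force'].round(1),s['wrist_torque'].round(2),s['position'].round(4),s['grip_width'])
for n,i in(('side',im),('scene',sc),('wrist',w)):
  P=cloud(i);Q=P[...,:2]-J0;X=Q@JX;Y=Q@JY
  for x0 in (-.045,-.02,.02,.04):
    m=(abs(X-x0)<.008)&(abs(Y)>.02)&(abs(Y)<.055)&(abs(P[...,2]-.04)<.02);print(n,x0,m.sum(),np.median(P[m][:,2]).round(4) if m.sum() else '')
a=cv2.imread('pics/s22.png');a=cv2.resize(a[170:270,200:320],None,fx=5,fy=5,interpolation=2);b=cv2.imread('pics/w22.png');b=cv2.resize(b[130:300,190:330],None,fx=500/170,fy=500/170,interpolation=2);cv2.imwrite('pics/c22.png',cv2.resize(np.hstack([a,b]),(800,396)))"
```

```text
[-7.5  0.7 24.8] [ 0.2   1.27 -0.04] [ 0.5039 -0.0247  0.0118] 0.017076326081492003
side -0.045 66 0.0354
side -0.02 80 0.0353
side 0.02 108 0.0357
side 0.04 114 0.0361
scene -0.045 110 0.0354
scene -0.02 111 0.0354
scene 0.02 116 0.035
scene 0.04 119 0.0355
wrist -0.045 4298 0.035
wrist -0.02 4890 0.035
wrist 0.02 6348 0.035
wrist 0.04 7343 0.0355
```

View pics/c22.png

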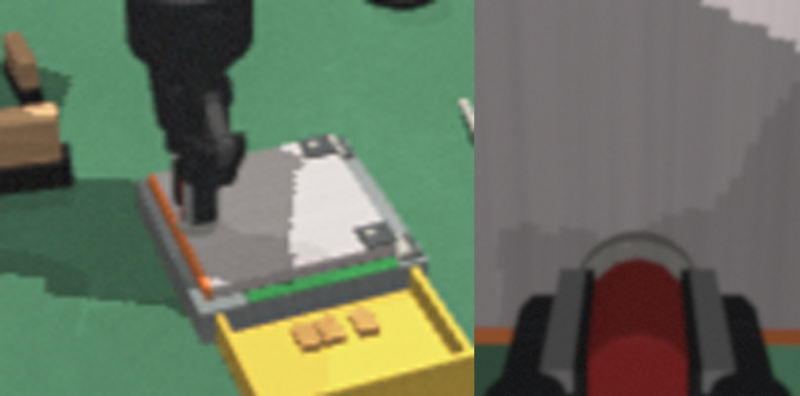

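View pics/s22.png

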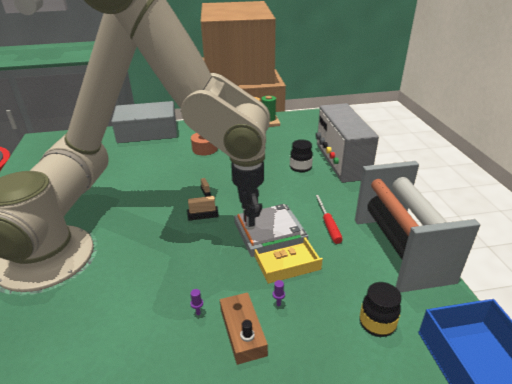

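The lid top reads level, 35–36 mm at every station in all three views. The side picture shows the lid flat, the chips in the tray at (285,253), the scraper standing at (202,207) and the black pin in the rack at (247,328). I'll hold briefly to confirm the force is steady, then hand in.

{"op": "play_rows", "data": {"targets": "0 0 0 0 1;0 0 0 0 1;0 0 0 0 1;0 0 0 0 1;0 0 0 0 1"}}

```text
time_s: 23.9
position: [0.5039, -0.0246, 0.0118]
tool_rot: [[0.988, 0.156, 0.002], [0.156, -0.988, -0.001], [0.002, 0.001, -1.0]]
ft_force: [-8.0, 1.4, 25.6]
grip_width: 0.017
```

```bash
python3 -c "
from rig import env
print(env.close_job())"
```

```text
the job is handed in; nothing more can be done
None
```

The job is handed in with every step done in the order asked, at about 24 s on the robot's clock. No verdict was reported.

- **Chips:** I wiped all three brass chips off the bed into the yellow tray with the largest scraper. No fingers touched them, and they still lie there in the last picture.
- **Scraper:** it stands upright on the table near (0.39, 0.09), clear of the jig and tray.
- **Lid and pin:** I swung the lid over and pushed the red-knobbed pin down through both holes. I handed in still gripping it and pressing down with about 25 N.

**Last checks:**
- The lid's top read level, at 35 to 36 mm, in all three cameras (36 mm is fully shut).
- The push force rose steeply where the collar should seat, at TCP z 11.8 mm against about 12.1 mm predicted.
- The black pin and the bystanders in view looked unmoved.

**What disagreed or went wrong:**
- My first grip on the scraper closed on nothing. The wrist camera showed the real fingertips about 34 mm behind the reported TCP. I allowed for that from then on, and the later grasps and the pin fit agreed with it.
- At the end there was a sideways force of about 8 N at the wrist, probably the pin leaning lightly on the side of a hole. It and the push force crept up slightly while I held, from 6 to 8 N and from 23.5 to 25.6 N.

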